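Restock the drop-front cabinet's ratchet tray with cartons

TASK

Put away the loose cartons that lie on the worktop: lower the cabinet's blue drop door, draw the tray all the way out so that its pawl holds it there, and lay every carton flat in a bay of its own, printed front up and coloured foot squarely toward the door. Only then throw the pawl over by its red knob to free the tray, push the tray fully home, lay the pawl back down on its rack and shut the door. Leave the vials and the pocket scale as they are.

Things in the scene. Friction and masses are not known exactly. Their poses are not given: they have to be found in the camera images.
- cabinet: Fixed low white sheet-metal stock cabinet, 195 deep, 270 wide, 86 high, its sloping front covered by a blue drop door. Origin on the worktop straight below the middle of the door hinge; x points into the cabinet (away from the robot; yaw within 0.2), y to its left, z up. Its roof (top 86) begins 92 behind the hinge line.
- door (a joint): Blue drop door hinged at its bottom edge (rad): 0 = shut, leaning back 40 degrees from vertical; grows as it comes down toward the robot; 2.27 = fully down, level, on its stop, 24 above the worktop. 0.26 kg; stays shut by its lean, falls open (damped) once past upright (0.70). Cannot shut while the tray stands out.
- door_hinge (a point): Middle of the door's hinge line, 24 above the worktop, axis along the cabinet's y.
- door_handle (a point): Middle of the round bar (8 diameter, 80 long along the cabinet's y) of the steel stirrup handle beyond the door's free edge, 114 from the hinge; 30 gap between bar and door edge for a finger, so it can be pinched from straight above both when shut (111 above the worktop, 73 behind the hinge line) and when down (24 above the worktop, 114 before the hinge line).
- tray (a joint): Aluminium pull-out tray (m): 0 = home, fully in; grows as it is drawn out along the cabinet's -x; stops at 0.122. Slides with about 1 N. While the pawl lies on its rack the tray clicks out freely in steps of 0.020 but cannot go back past the last click. It runs out over the lowered door; a shut door stands in its way.
- tray_bar (a point): Middle of the tray's round steel pull bar (8 diameter, 94 long along the cabinet's y) across the front of the tray, 62 above the worktop, 28 above the tray floor, by which the tray is pulled and pushed; 43 before the roof's edge when home, 33 or more before a loaded carton. Clear in front when the door is down.
- bay_left (a point): Centre of the floor (34 above the worktop) of the tray's left bay; axes as the cabinet's. Three bays side by side, 84 apart, each 90 front to back and 70 wide for one carton lying lengthwise, between ribs 8 high (walls at the sides and back of the tray 13 high).
- bay_mid (a point): The same for the middle bay.
- bay_right (a point): The same for the right bay.
- pawl (a joint): Steel gravity pawl with a red ball knob outside the cabinet's left wall, turning about an axis along the cabinet's y (rad): 0 to 0.3 = down, nose in the toothed rack on the tray's left edge, knob leaning toward the robot; 1.22 = thrown over on its stop, nose clear, knob leaning away from the robot. Falls by its weight to either end from the middle (balance about 0.68).
- pawl_pivot (a point): Point on the pawl's turning axis (66 above the worktop) at the knob's y.
- pawl_knob (a point): Centre of the pawl's red ball knob, 19 diameter, 64.6 from the turning axis; 119 above the worktop at both ends of its throw (37 before or behind the axis), 131 midway; 27 outside the cabinet wall. Free for fingers before and behind it.
- carton_0: Loose light-blue carton with a dark-blue foot band, 50 wide, 32 thick, 82 long, about 0.03 kg, possibly absent. It lies flat on its blank back, printed front up. Origin at the middle of its foot end (16 above what it lies on); its own z runs from foot to head (horizontal), its own y points down, x across its width. Grip it across the 50 (along its x).
- carton_1: Loose light-blue carton with a purple foot band, 56 wide, 34 thick, 70 long, about 0.03 kg, possibly absent. It lies flat on its blank back, printed front up. Origin at the middle of its foot end (17 above what it lies on); its own z runs from foot to head (horizontal), its own y points down, x across its width. Grip it across the 56 (along its x).
- carton_2: Loose cream carton with an orange foot band, 60 wide, 30 thick, 78 long, about 0.03 kg, possibly absent. It lies flat on its blank back, printed front up. Origin at the middle of its foot end (15 above what it lies on); its own z runs from foot to head (horizontal), its own y points down, x across its width. Grip it across the 60 (along its x).
- vial_a: Bystander: capped vial 36 diameter, 65 tall, right of the cabinet front. Origin under its centre.
- vial_b: Bystander: capped vial 31 diameter, 66 tall, near the parts drawers.
- vial_c: Bystander: capped vial 28 diameter, 61 tall, near the parts drawers.
- scale: Bystander: black pocket scale 126 x 68 x 23 on the right of the worktop.
There are look-alikes about, which are no part of the job. What is shaped like the carton_0 but brown or yellow is not meant.

How it is judged:
By the outcome, as a careful person would: the job done as asked, in the order asked, and still so for the second after the job is handed in, with the robot touching nothing.
Of carton_0, carton_1, carton_2 only 2 to 3 are there at a start; the rules pass over those that are not, and their reading is None.
At some moment in a run one of carton_0, carton_1, carton_2 may be knocked a few centimetres aside while the robot is not near it.
It also fails if it takes over 208 s, if anything falls off the work surface, if the arm or the gripper's body presses on something with over 40 N, if the wrist force passes 120 N, or if a joint passes its speed limit or range.

ROBOT

A 6-joint arm with a two-finger parallel gripper is mounted at the origin on a cart in front of the work surface, level with it; the furniture and walls round the work are solid. World frame = base frame: x ahead of the robot, y to its left, z up, the work surface at z = 0. Lengths are in m, angles in rad, forces in N, time in s.
With the tool pointing down it reaches from about 0.375 to 0.975 m from the base axis. Payload 3.8 kg.
Tool frame: the origin (TCP) lies at the very end of the fingers, on their centre line; the grasp point (between the pads) lies 19 mm behind it; z points along the fingers, y is the line along which they close (so a half turn about z gives the same grasp; the last joint's range is limited). The gripper opens to 85 mm and grips with 20 to 120 N. Pads are 22 mm wide; open, the fingers measure 114 mm over their backs; the gripper's body (76 mm by 85 mm) begins 54 mm behind the grasp point. The pads swing forward as they close: fully open they stand 13 mm farther back than shut.
Start: joints at [1.146, 0.264, 1.604, -0, 1.274, -0.037], TCP at [0.255, 0.625, 0.231] pointing down, gripper open.
Joint ranges: [-2.63, 2.63], [-0.94, 2.18], [0.31, 2.57], [-1.31, 4.45], [0, 2.66], [-2.55, 2.55]. Speed limits (rad/s): [2.57, 2.57, 3.14, 3.14, 3.14, 3.14].

INTERFACE

Orientations are given as a rotation vector (axis times angle).
In Python, from workcell import read_state, read_camera, calibration, finish_job gives the robot as it stands.
- The arm moves only by the tool step_arm, never from a script. Its argument "commands" is a list of rows, each an object of numbers: "fingers": the gripper's target within -1 to 1 (shut at 1, half-way at 0, fully open at -1); "dx", "dy", "dz": the shift along the tool's x, y, z in m; "roll": the turn about the tool's z in degrees. In form: [{"fingers": .., "dx": .., "dy": .., "dz": .., "roll": ..}, ...]. A call has 1 to 8 rows; each row is the pose to reach, as a shift and turn from the pose commanded when the call began, along the tool's axes at that moment; what a row does not reach only later rows make up. A row lasts 1/8 s, in which the tool goes at most 62.5 mm and 10.7 degrees, less where a joint would pass 70% of its speed; a pose out of reach is approached as far as the arm can. A call with a gripper value outside its range is refused whole. The fingers move at their own pace and stop on an object; "squeeze" is the grip in N (left out, the last holds). Time passes only in rows, so rows that repeat a pose let the fingers close. It gives the time, the measured TCP pose, the force, the opening and the grip force at its end, in the units of the state.
- read_state(): the state, without advancing time (a new reading comes with each control period).
- read_camera(name): name is "scene" or "top" or "wrist"; returns (picture, depth): 480x640x3 uint8, blue, green, red; 480x640 float32, m along the optical axis (not along the pixel's ray), 0 where there is no reading.
- calibration(name): a dict with "intrinsics" (3x3 intrinsics, pixels), "world_to_cam" (4x4, takes a point from world to camera coordinates). Camera axes: x right, y up, looking along -z (the intrinsics and any distortion apply to the point x, -y, -z); pixel columns grow to the right and rows downward; lengths in m; the calibration is good to about 2 mm. A picture is of the moment at which its call begins: read the wrist's pose just before it. calibration takes no time and is no camera call; for the wrist camera it gives the pose at the moment of the call.
- finish_job(): hands the job in; it is judged then, once.
The state is a dict: "time": time; "q": joint angles; "joint_vel": joint speeds; "joint_torque": joint torques, N m; "tool_pos": TCP position; "tcp_rot": TCP orientation; "wrist_force": force on the tool from outside, world axes, zero at the start; "torque": the same for the moment, N m; "width": opening from 0.0 (shut) to 1.0 (fully open); "grip_force": force on a finger pad.
Only numpy, scipy, OpenCV 4.12 (cv2) and the standard library are available. Lean on these libraries where they do the work, as an engineer would, in place of code of your own. Each camera call takes 0.05 s, during which the arm holds its last target. There are 200 camera calls.

## Working session

There is one attempt and no reset: what is moved stays moved. The work goes in short steps, Python scripts to look and compute and a tool call to move; the robot and the scene stay as the last step left them, time stands still between calls to the robot, and variables do not carry over. Pictures are saved under pics/ and viewed, at most 14 in all, crops included, and the job is handed in when it is done.

Besides the shell and the picture viewer there is one more tool, called by a JSON object that holds its "fn" and its "kwargs", one argument or row to a line. step_arm: Moves the arm, as the interface text tells. Its arguments: {"type":"object","properties":{"commands":{"type":"array","items":{"type":"object","properties":{"fingers":{"type":"number"},"dx":{"type":"number"},"dy":{"type":"number"},"dz":{"type":"number"},"roll":{"type":"number"}}}},"squeeze":{"type":"number"}},"required":["commands"]}

```bash
mkdir -p pics
cat > h.py <<'E'
import numpy as np, cv2
from scipy.spatial.transform import Rotation as R
from workcell import read_state, read_camera, calibration, finish_job
def snap(n,tag):
    c=calibration(n); im,d=read_camera(n)
    cv2.imwrite(f'pics/{tag}.png',im); np.savez(f'pics/{tag}.npz',d=d,K=c['intrinsics'],T=c['world_to_cam'],im=im)
def ld(tag): 
    z=np.load(f'pics/{tag}.npz'); return z['im'],z['d'],z['K'],z['T']
def cloud(tag):
    im,d,K,T=ld(tag); v,u=np.mgrid[:480,:640]
    x=(u-K[0,2])/K[0,0]*d; y=(v-K[1,2])/K[1,1]*d
    P=np.stack([x,-y,-d],-1)-T[:3,3]
    return P@T[:3,:3]
def rayz(tag,u,v,z):
    im,d,K,T=ld(tag); r=np.array([(u-K[0,2])/K[0,0],-(v-K[1,2])/K[1,1],-1.])@T[:3,:3]
    c=-T[:3,3]@T[:3,:3]; return c+r*(z-c[2])/r[2]
E
python3 - <<'E'
from h import *
snap('top','t0'); snap('scene','s0'); s=read_state()
print(s['time'],s['tool_pos'],R.from_rotvec(s['tcp_rot']).as_matrix().round(3),s['width'])
for t in('t0','s0'):
    im,d,K,T=ld(t); print(K,T.round(3),(d==0).mean())
print(calibration('top').keys())
E
```

```text
0.1 [0.2549646  0.62425864 0.2300577 ] [[-0.926  0.378 -0.001]
 [ 0.378  0.926 -0.002]
 [ 0.    -0.002 -1.   ]] 1.0007129668800305
[[517.57670031   0.         319.88161021]
 [  0.         517.57670031 243.15476436]
 [  0.           0.           1.        ]] [[ 0.027 -1.     0.005 -0.038]
 [ 0.995  0.027  0.094 -0.575]
 [-0.094  0.003  0.996 -1.266]
 [ 0.     0.     0.     1.   ]] 0.003899739583333333
[[435.51689593   0.         320.40926979]
 [  0.         435.51689593 237.33193784]
 [  0.           0.           1.        ]] [[-0.837 -0.547  0.012  0.429]
 [ 0.289 -0.423  0.859 -0.249]
 [-0.465  0.722  0.512 -0.77 ]
 [ 0.     0.     0.     1.   ]] 0.003935546875
dict_keys(['intrinsics', 'world_to_cam'])
```

View pics/t0.png

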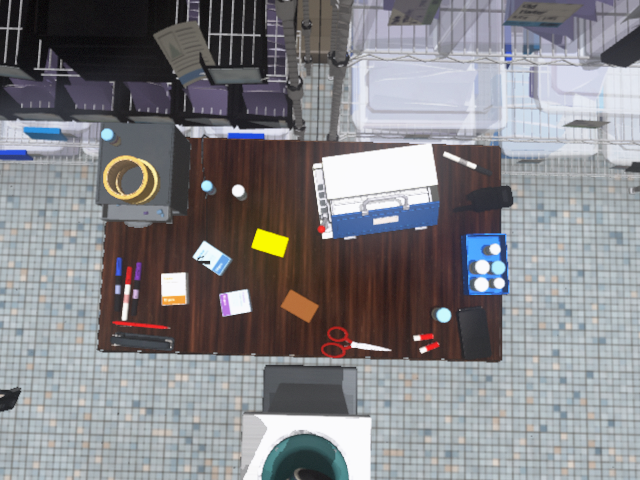

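View pics/s0.png

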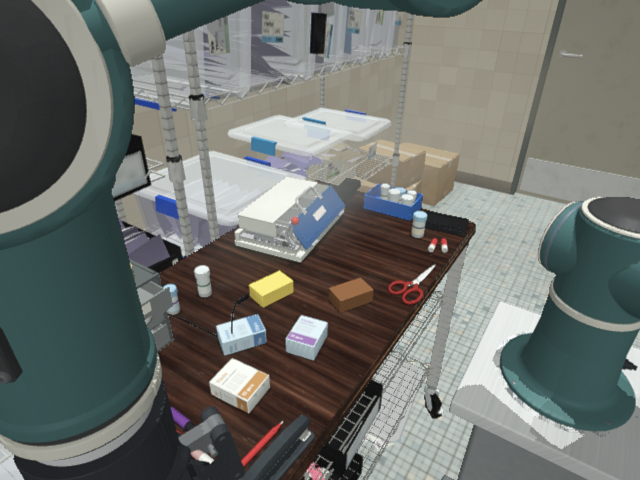

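The top view shows five boxes. carton_0 is the light-blue box with a dark band at (212,258), carton_1 has the purple foot (236,303) and carton_2 is cream/orange (174,288). The yellow (270,243) and brown (300,306) boxes are look-alikes. The cabinet is at (380,190), with the pawl's red knob at (321,229).

Run:
```python
from h import *
im,d,K,T=ld('t0')
a=cv2.resize(im[225:325,150:260],None,fx=5,fy=5,interpolation=cv2.INTER_CUBIC)   # 550x500
cv2.imwrite('pics/c0.png',a)
b=cv2.resize(im[135:255,300:450],None,fx=5,fy=5,interpolation=cv2.INTER_CUBIC)
cv2.imwrite('pics/c1.png',b)
P=cloud('t0')
# blobs above the table in carton region
m=((P[...,2]>.02)&(P[...,2]<.045)&(P[...,0]>.35)&(P[...,0]<.75)&(P[...,1]>.05)&(P[...,1]<.42)).astype(np.uint8)
n,l,st,c=cv2.connectedComponentsWithStats(m)
for i in range(1,n):
    if st[i,4]>150:
        q=P[l==i]; r=cv2.minAreaRect((q[:,:2]*1000).astype(np.float32)); print(c[i].round(),st[i,4],np.round(r[0]),np.round(r[1]),round(r[2],1),np.median(q[:,2]).round(4))
for u,v,z in [(321,229,.119)]: print(rayz('t0',u,v,z),P[v,u])
m=((abs(P[...,2]-.086)<.006)&(P[...,0]>.5)&(P[...,1]<.05)&(P[...,1]>-.4)&(im.min(-1)>150)).astype(np.uint8)
n,l,st,c=cv2.connectedComponentsWithStats(m);i=1+st[1:,4].argmax();q=P[l==i];r=cv2.minAreaRect((q[:,:2]*1000).astype(np.float32));print('roof',c[i],r,np.median(q[:,2]))
```

```text
[269. 243.] 670 [572. 104.] [82. 50.] 74.4 0.0313
[212. 258.] 631 [531. 248.] [84. 50.] 57.5 0.0314
[173. 289.] 792 [452. 338.] [78. 62.] 3.5 0.0294
[234. 303.] 664 [422. 185.] [56. 71.] 11.4 0.0332
[ 0.59989762 -0.0232834   0.119     ] [ 0.59883016 -0.02324786  0.12772288]
roof [378.91352063 171.09240562] ((749.6097412109375, -160.31805419921875), (105.12532806396484, 270.2760009765625), 9.14649486541748) 0.08515096692922369
```

View pics/c0.png

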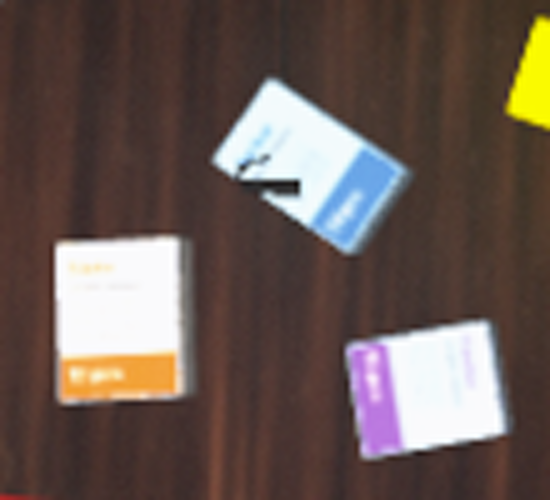

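View pics/c1.png

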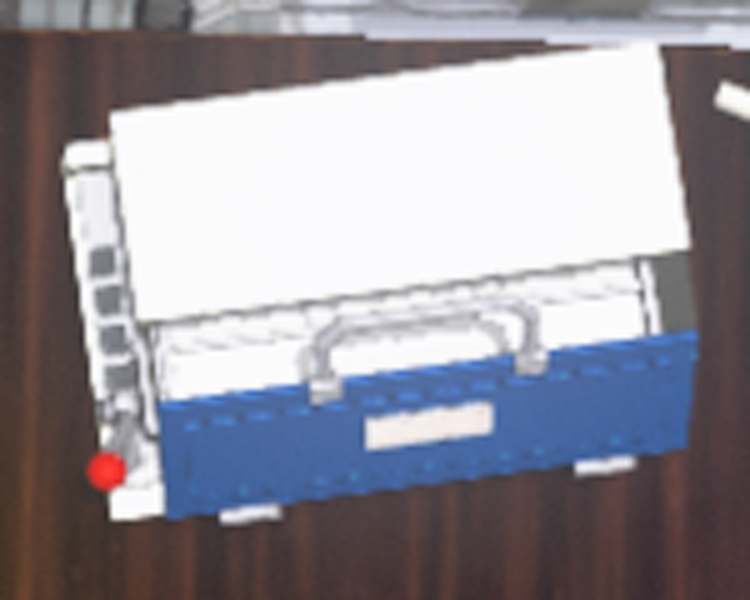

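```bash
cat >> h.py <<'E'
YAW=np.radians(9.15); O=np.array([.6074,-.1832])
try: O=np.load('O.npy')
except Exception: pass
XA=np.array([np.cos(YAW),np.sin(YAW)]); YA=np.array([-XA[1],XA[0]])
def cab(x,y): return O+x*XA+y*YA
def tocab(p): d=np.asarray(p)[...,:2]-O; return np.stack([d@XA,d@YA],-1)
def go(xy,z,yawdeg=None):
    "tool-frame move to world xy,z with tool y along yawdeg"
    s=read_state(); M=R.from_rotvec(s['tcp_rot']).as_matrix(); d=M.T@(np.array([*xy,z])-s['tool_pos'])
    cur=np.degrees(np.arctan2(M[1,1],M[0,1])); r=None if yawdeg is None else round((cur-yawdeg+180)%360-180,1)
    print('tcp',s['tool_pos'].round(4),'yaw',cur.round(1),'| d',d.round(4),'roll',r,'t',round(s['time'],2),'w',round(s['width'],2),'F',np.round(s['wrist_force'],1))
E
python3 - <<'E'
from h import *
h=rayz('t0',384,198.6,.111); print('handle cab',tocab(h)); print('knob',tocab(rayz('t0',321.2,229,.119)))
print('hinge corners',tocab(rayz('t0',300+168/5,135+518/5,.024)),tocab(rayz('t0',300+688/5,135+450/5,.024)))
go(cab(.0,.0),.30,9.15)
E
```

```text
handle cab [0.07096633 0.00210125]
knob [0.0179617  0.15861336]
hinge corners [0.00124652 0.12873045] [ 0.00085385 -0.13541433]
tcp [0.255  0.6243 0.2301] yaw 67.8 | d [-0.6316 -0.6144 -0.0687] roll 58.6 t 0.1 w 1.0 F [-0.5  0.7  0.2]
```

{"fn": "step_arm", "kwargs": {
  "commands": [
    {"dx":-0.32,"dy":-0.31,"dz":-0.07,"roll":58.6,"fingers":0.2},
    {"dx":-0.32,"dy":-0.31,"dz":-0.07,"roll":58.6,"fingers":0.2},
    {"dx":-0.32,"dy":-0.31,"dz":-0.07,"roll":58.6,"fingers":0.2},
    {"dx":-0.32,"dy":-0.31,"dz":-0.07,"roll":58.6,"fingers":0.2},
    {"dx":-0.32,"dy":-0.31,"dz":-0.07,"roll":58.6,"fingers":0.2},
    {"dx":-0.32,"dy":-0.31,"dz":-0.07,"roll":58.6,"fingers":0.2},
    {"dx":-0.32,"dy":-0.31,"dz":-0.07,"roll":58.6,"fingers":0.2},
    {"dx":-0.32,"dy":-0.31,"dz":-0.07,"roll":58.6,"fingers":0.2}
  ]
}}

```text
time: 1.1
tool_pos: [0.4354, 0.214, 0.3018]
tcp_rot: [2.041, 2.387, 0.001]
wrist_force: [-0.3, 1.8, -0.0]
width: 0.398
grip_force: 0.0
```

Run:
```python
from h import *
go(cab(.03,.0),.26,9.15)
```

```text
tcp [0.4354 0.214  0.3018] yaw 8.9 | d [-0.4189  0.1383  0.0422] roll -0.2 t 1.1 w 0.4 F [-0.3  1.8 -0. ]
```

{"fn": "step_arm", "kwargs": {
  "commands": [
    {"dx":-0.42,"dy":0.138,"dz":0.042,"roll":-0.2},
    {"dx":-0.42,"dy":0.138,"dz":0.042,"roll":-0.2},
    {"dx":-0.42,"dy":0.138,"dz":0.042,"roll":-0.2},
    {"dx":-0.42,"dy":0.138,"dz":0.042,"roll":-0.2},
    {"dx":-0.42,"dy":0.138,"dz":0.042,"roll":-0.2},
    {"dx":-0.42,"dy":0.138,"dz":0.042,"roll":-0.2},
    {"dx":-0.42,"dy":0.138,"dz":0.042,"roll":-0.2},
    {"dx":-0.42,"dy":0.138,"dz":0.042,"roll":-0.2}
  ]
}}

```text
invalid input
```

Run:
```python
from h import *
snap('wrist','w1'); go(cab(.073,.0),.097,9.15)
im,d,K,T=ld('w1');P=cloud('w1');C=tocab(P)
m=(P[...,2]>.105)&(P[...,2]<.125)&(abs(C[...,1])<.03)&(C[...,0]>.04)&(C[...,0]<.12)
print('handle',m.sum(),np.median(C[m],0),P[m][:,2].max())
m=(abs(P[...,2]-.085)<.004)&(C[...,0]>.085)&(C[...,0]<.2)
print('roof edge',np.percentile(C[m][:,0],1),m.sum())
```

```text
tcp [0.4354 0.2142 0.3017] yaw 9.0 | d [-0.4189  0.1807  0.2053] roll -0.2 t 1.15 w 0.4 F [ 1.  -0.3  0.2]
  return _methods._mean(a, axis=axis, dtype=dtype,
  ret = um.true_divide(
Traceback (most recent call last):
ValueError: zero-size array to reduction operation maximum which has no identity
```

View pics/w1.png

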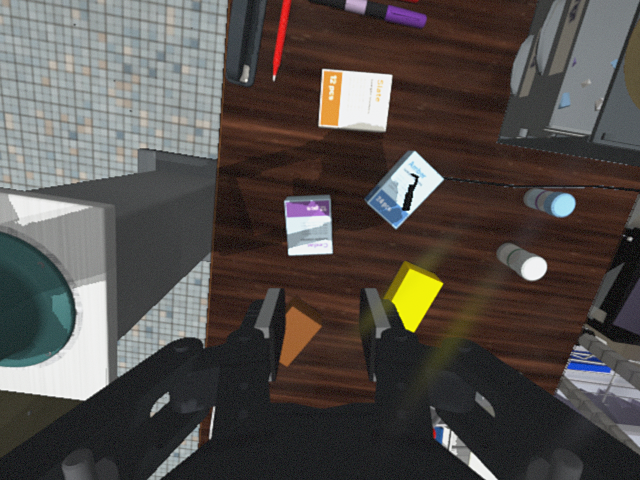

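The wrist view shows the three cartons face up: orange (355,100), dark blue (405,190) and purple (310,225). A thin dark cord lies behind carton_0. The move was refused because `fingers` was missing, so I'll send it again.

{"fn": "step_arm", "kwargs": {
  "commands": [
    {"dx":-0.42,"dy":0.138,"dz":0.042,"roll":-0.2,"fingers":0.2},
    {"dx":-0.42,"dy":0.138,"dz":0.042,"roll":-0.2,"fingers":0.2},
    {"dx":-0.42,"dy":0.138,"dz":0.042,"roll":-0.2,"fingers":0.2},
    {"dx":-0.42,"dy":0.138,"dz":0.042,"roll":-0.2,"fingers":0.2},
    {"dx":-0.42,"dy":0.138,"dz":0.042,"roll":-0.2,"fingers":0.2},
    {"dx":-0.42,"dy":0.138,"dz":0.042,"roll":-0.2,"fingers":0.2},
    {"dx":-0.42,"dy":0.138,"dz":0.042,"roll":-0.2,"fingers":0.2},
    {"dx":-0.42,"dy":0.138,"dz":0.042,"roll":-0.2,"fingers":0.2}
  ]
}}

```text
time: 2.15
tool_pos: [0.6385, -0.1774, 0.2565]
tcp_rot: [-2.033, -2.391, 0.002]
wrist_force: [-0.4, 1.9, -1.3]
width: 0.401
grip_force: 0.0
```

Run:
```python
from h import *
snap('wrist','w2'); go(cab(.073,.0),.097,9.15)
im,d,K,T=ld('w2');P=cloud('w2');C=tocab(P)
m=(P[...,2]>.105)&(P[...,2]<.125)&(abs(C[...,1])<.03)&(C[...,0]>.04)&(C[...,0]<.12)
if m.any(): print('handle',m.sum(),np.median(C[m],0),P[m][:,2].max())
m=(abs(P[...,2]-.085)<.004)&(C[...,0]>.085)&(C[...,0]<.2)
if m.any(): print('roof edge',np.percentile(C[m][:,0],1),m.sum())
```

```text
tcp [ 0.6381 -0.1763  0.2569] yaw 9.3 | d [-0.0023  0.042   0.1598] roll 0.1 t 2.2 w 0.4 F [ 0.7 -0.3 -0.3]
handle 621 [0.07502741 0.00134938] 0.11793440487240262
roof edge 0.09472890875713327 29328
```

View pics/w2.png

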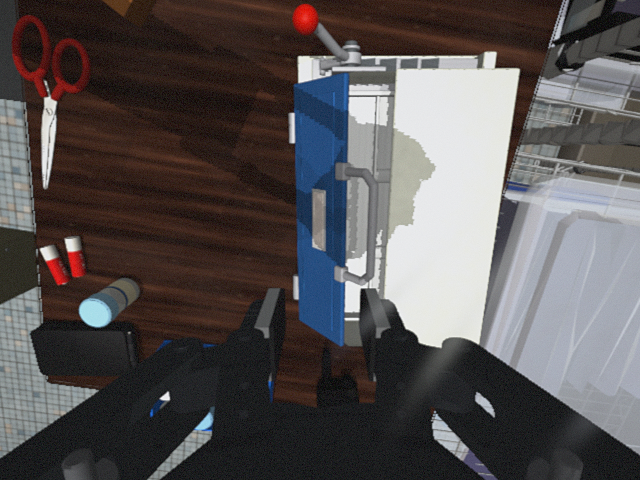

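The handle bar is at (372,225) px, 75 mm behind the hinge, which agrees within 2 mm. I'll go down over it and pinch.

{"fn": "step_arm", "kwargs": {
  "commands": [
    {"dx":-0.003,"dy":0.0435,"dz":0.05,"roll":0,"fingers":0.2},
    {"dx":-0.003,"dy":0.0435,"dz":0.1,"roll":0,"fingers":0.2},
    {"dx":-0.003,"dy":0.0435,"dz":0.14,"roll":0,"fingers":0.2},
    {"dx":-0.003,"dy":0.0435,"dz":0.158,"roll":0,"fingers":0.2},
    {"dx":-0.003,"dy":0.0435,"dz":0.158,"roll":0,"fingers":0.8},
    {"dx":-0.003,"dy":0.0435,"dz":0.158,"roll":0,"fingers":1},
    {"dx":-0.003,"dy":0.0435,"dz":0.158,"roll":0,"fingers":1},
    {"dx":-0.003,"dy":0.0435,"dz":0.158,"roll":0,"fingers":1}
  ],
  "squeeze": 20
}}

```text
time: 3.2
tool_pos: [0.6809, -0.1708, 0.1025]
tcp_rot: [-2.032, -2.395, -0.002]
wrist_force: [-4.0, 4.4, -0.3]
width: 0.077
grip_force: 21.9
```

Run:
```python
from h import *
np.save('O.npy',O+.0015*XA)
go(cab(.073,.0),.097,9.15)
for a in np.linspace(50,180,14)[1:]:
    r=np.radians(a); print(round(a), 'dy',round(.114*(np.cos(r)-np.cos(np.radians(50))),4),'dz',round(-.114*(np.sin(r)-np.sin(np.radians(50))),4))
```

```text
tcp [ 0.6809 -0.1708  0.1025] yaw 9.4 | d [-0.0006 -0.0015  0.0055] roll 0.2 t 3.2 w 0.08 F [-4.   4.4 -0.3]
60 dy -0.0163 dz -0.0114
70 dy -0.0343 dz -0.0198
80 dy -0.0535 dz -0.0249
90 dy -0.0733 dz -0.0267
100 dy -0.0931 dz -0.0249
110 dy -0.1123 dz -0.0198
120 dy -0.1303 dz -0.0114
130 dy -0.1466 dz -0.0
140 dy -0.1606 dz 0.0141
150 dy -0.172 dz 0.0303
160 dy -0.1804 dz 0.0483
170 dy -0.1855 dz 0.0675
180 dy -0.1873 dz 0.0873
```

{"fn": "step_arm", "kwargs": {
  "commands": [
    {"dx":0,"dy":-0.008,"dz":-0.006,"roll":0,"fingers":1},
    {"dx":0,"dy":-0.0163,"dz":-0.0114,"roll":0,"fingers":1},
    {"dx":0,"dy":-0.0343,"dz":-0.0198,"roll":0,"fingers":1},
    {"dx":0,"dy":-0.0535,"dz":-0.0249,"roll":0,"fingers":1},
    {"dx":0,"dy":-0.0733,"dz":-0.0267,"roll":0,"fingers":1},
    {"dx":0,"dy":-0.0931,"dz":-0.0249,"roll":0,"fingers":1},
    {"dx":0,"dy":-0.1123,"dz":-0.0198,"roll":0,"fingers":1},
    {"dx":0,"dy":-0.1303,"dz":-0.0114,"roll":0,"fingers":1}
  ]
}}

```text
time: 4.2
tool_pos: [0.5536, -0.1927, 0.1158]
tcp_rot: [2.03, 2.392, 0.005]
wrist_force: [-0.3, 5.1, 1.7]
width: 0.079
grip_force: 21.5
```

{"fn": "step_arm", "kwargs": {
  "commands": [
    {"dx":0,"dy":-0.0163,"dz":0.0114,"roll":0,"fingers":1},
    {"dx":0,"dy":-0.0303,"dz":0.0255,"roll":0,"fingers":1},
    {"dx":0,"dy":-0.0417,"dz":0.0417,"roll":0,"fingers":1},
    {"dx":0,"dy":-0.0501,"dz":0.0597,"roll":0,"fingers":1},
    {"dx":0,"dy":-0.0552,"dz":0.0789,"roll":0,"fingers":1},
    {"dx":0,"dy":-0.057,"dz":0.092,"roll":0,"fingers":1},
    {"dx":0,"dy":-0.057,"dz":0.096,"roll":0,"fingers":1},
    {"dx":0,"dy":-0.057,"dz":0.096,"roll":0,"fingers":0.2}
  ]
}}

```text
time: 5.2
tool_pos: [0.4971, -0.2029, 0.0173]
tcp_rot: [2.031, 2.394, 0.0]
wrist_force: [-0.3, -0.5, 1.1]
width: 0.279
grip_force: 0.0
```

Run:
```python
from h import *
go(cab(-.114,.0),.25,9.15)
go(cab(.049,.0),.15,9.15)
```

```text
tcp [ 0.4971 -0.2029  0.0173] yaw 9.4 | d [ 1.600e-03 -1.000e-04 -2.327e-01] roll 0.2 t 5.2 w 0.28 F [-0.3 -0.5  1.1]
tcp [ 0.4971 -0.2029  0.0173] yaw 9.4 | d [ 0.0011  0.1627 -0.1324] roll 0.2 t 5.2 w 0.28 F [-0.3 -0.5  1.1]
```

Raise and move over the tray bar, then look.

{"fn": "step_arm", "kwargs": {
  "commands": [
    {"dx":0,"dy":0,"dz":-0.05,"roll":0,"fingers":0.3},
    {"dx":0,"dy":0,"dz":-0.1,"roll":0,"fingers":0.3},
    {"dx":0,"dy":0.05,"dz":-0.15,"roll":0,"fingers":0.3},
    {"dx":0.001,"dy":0.09,"dz":-0.2,"roll":0,"fingers":0.3},
    {"dx":0.001,"dy":0.09,"dz":-0.2,"roll":0,"fingers":0.3},
    {"dx":0.001,"dy":0.09,"dz":-0.2,"roll":0,"fingers":0.3}
  ]
}}

```text
time: 5.95
tool_pos: [0.5857, -0.1867, 0.2179]
tcp_rot: [2.03, 2.395, 0.001]
wrist_force: [-0.5, -0.2, -1.1]
width: 0.349
grip_force: 0.0
```

Run:
```python
from h import *
snap('wrist','w3'); go(cab(.049,.0),.048,9.15)
P=cloud('w3');C=tocab(P)
m=(P[...,2]>.057)&(P[...,2]<.072)&(abs(C[...,1])<.03)&(C[...,0]>.02)&(C[...,0]<.075)
print('bar',m.sum(),np.median(C[m],0),np.percentile(P[m][:,2],95))
m=(abs(P[...,2]-.085)<.004)&(C[...,0]>.085)&(C[...,0]<.2)
print('roof',np.percentile(C[m][:,0],1))
```

```text
tcp [ 0.5841 -0.1865  0.216 ] yaw 9.4 | d [-0.0008  0.0742  0.168 ] roll 0.2 t 6.0 w 0.35 F [-0.3 -0.7  0.2]
bar 589 [0.04886726 0.0013765 ] 0.06797188455738187
roof 0.09294287544961113
```

View pics/w3.png

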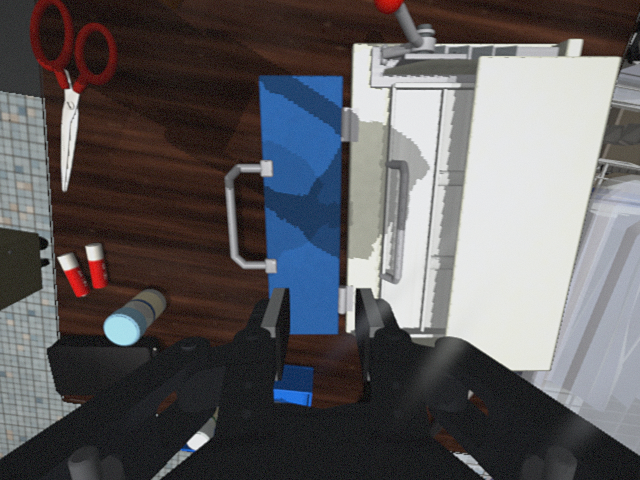

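The door is fully down and the tray bar is at (400,220) px, where expected. I'll pinch it and draw the tray out.

{"fn": "step_arm", "kwargs": {
  "commands": [
    {"dx":-0.001,"dy":0.074,"dz":0.03,"roll":0,"fingers":0.3},
    {"dx":-0.001,"dy":0.074,"dz":0.08,"roll":0,"fingers":0.3},
    {"dx":-0.001,"dy":0.074,"dz":0.12,"roll":0,"fingers":0.3},
    {"dx":-0.001,"dy":0.074,"dz":0.15,"roll":0,"fingers":0.3},
    {"dx":-0.001,"dy":0.074,"dz":0.166,"roll":0,"fingers":0.3},
    {"dx":-0.001,"dy":0.074,"dz":0.166,"roll":0,"fingers":1},
    {"dx":-0.001,"dy":0.074,"dz":0.166,"roll":0,"fingers":1},
    {"dx":-0.001,"dy":0.074,"dz":0.166,"roll":0,"fingers":1}
  ],
  "squeeze": 30
}}

```text
time: 7.0
tool_pos: [0.6568, -0.1754, 0.0498]
tcp_rot: [-2.031, -2.394, 0.002]
wrist_force: [0.4, -1.1, -11.9]
width: 0.078
grip_force: 29.1
```

{"fn": "step_arm", "kwargs": {
  "commands": [
    {"dx":0,"dy":-0.015,"dz":0,"roll":0,"fingers":1},
    {"dx":0,"dy":-0.035,"dz":0,"roll":0,"fingers":1},
    {"dx":0,"dy":-0.055,"dz":0,"roll":0,"fingers":1},
    {"dx":0,"dy":-0.075,"dz":0,"roll":0,"fingers":1},
    {"dx":0,"dy":-0.095,"dz":0,"roll":0,"fingers":1},
    {"dx":0,"dy":-0.112,"dz":0,"roll":0,"fingers":1},
    {"dx":0,"dy":-0.124,"dz":0,"roll":0,"fingers":1},
    {"dx":0,"dy":-0.124,"dz":0,"roll":0,"fingers":1}
  ]
}}

```text
time: 8.0
tool_pos: [0.5365, -0.1952, 0.0506]
tcp_rot: [2.032, 2.392, 0.005]
wrist_force: [6.6, 0.4, -22.6]
width: 0.081
grip_force: 29.5
```

Run:
```python
from h import *
s=read_state(); print(tocab(s['tool_pos'])); go(cab(-.073,.0),.048,9.15)
```

```text
[-0.0734411 -0.0005744]
tcp [ 0.5365 -0.1952  0.0506] yaw 9.3 | d [0.0006 0.0004 0.0026] roll 0.2 t 8.0 w 0.08 F [  6.6   0.4 -22.6]
```

{"fn": "step_arm", "kwargs": {
  "commands": [
    {"dx":0,"dy":0,"dz":0,"roll":0,"fingers":0.3},
    {"dx":0,"dy":0,"dz":0,"roll":0,"fingers":0.3},
    {"dx":0,"dy":0,"dz":-0.04,"roll":0,"fingers":0.3},
    {"dx":0,"dy":0,"dz":-0.1,"roll":0,"fingers":0},
    {"dx":0,"dy":0,"dz":-0.16,"roll":0,"fingers":-0.5},
    {"dx":0,"dy":0,"dz":-0.2,"roll":0,"fingers":-1},
    {"dx":0,"dy":0,"dz":-0.2,"roll":0,"fingers":-1}
  ]
}}

```text
time: 8.88
tool_pos: [0.539, -0.1971, 0.2585]
tcp_rot: [2.024, 2.386, 0.006]
wrist_force: [0.8, -0.1, 0.1]
width: 0.999
grip_force: 0.0
```

Run:
```python
from h import *
snap('wrist','w4'); go(cab(-.073,.0),.25,9.15)
im,d,K,T=ld('w4');P=cloud('w4');C=tocab(P)
m=(P[...,2]>.057)&(P[...,2]<.072)&(abs(C[...,1])<.03)&(C[...,0]>-.1)&(C[...,0]<-.05)
print('bar',m.sum(),np.median(C[m],0))
# ortho map of cab frame: heights, 1 px = .5 mm at z .034
xs=np.arange(-.16,.12,.0005); ys=np.arange(.17,-.17,-.0005)
X,Y=np.meshgrid(xs,ys); W=O+X[...,None]*XA+Y[...,None]*YA
W=np.concatenate([W,np.full(X.shape+(1,),.036)],-1)
c=W@T[:3,:3].T+T[:3,3]; u=K[0,0]*c[...,0]/-c[...,2]+K[0,2]; v=-K[1,1]*c[...,1]/-c[...,2]+K[1,2]
o=cv2.remap(im,u.astype(np.float32),v.astype(np.float32),cv2.INTER_LINEAR)
for x in np.arange(-.15,.12,.05): cv2.putText(o,f'{x*1000:.0f}',(int((x+.16)*2000),10),0,.35,(0,0,255)); o[::6,int((x+.16)*2000)]=(0,0,255)
for y in np.arange(-.15,.16,.05): cv2.putText(o,f'{y*1000:.0f}',(0,int((.17-y)*2000)),0,.35,(0,0,255)); o[int((.17-y)*2000),::6]=(0,0,255)
o=cv2.resize(o,None,fx=.85,fy=.85); cv2.imwrite('pics/o4.png',o); print(o.shape)
```

```text
tcp [ 0.5374 -0.1964  0.2552] yaw 9.4 | d [ 0.002  -0.0003  0.0052] roll 0.2 t 8.93 w 1.0 F [-0.2  0.  -0.5]
bar 468 [-0.07148902  0.00070827]
(578, 476, 3)
```

View pics/o4.png

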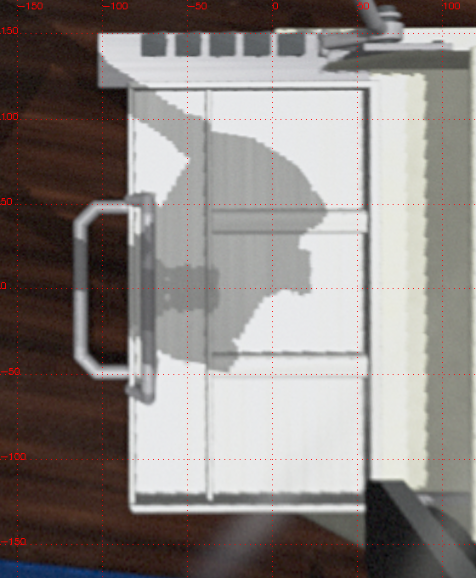

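The tray is fully out: its bar is at -72 to -73 mm. The bays run from about -36 to 54 in x (centre +9), at y = 0 and ±84. Next is carton_2, for the middle bay.

```bash
cat >> h.py <<'E'
def find(tag,exp=None,zr=(.022,.045)):
    P=cloud(tag); im=ld(tag)[0]
    m=((P[...,2]>zr[0])&(P[...,2]<zr[1])&(P[...,0]>.33)&(P[...,0]<.8)&(P[...,1]>.0)&(P[...,1]<.5)).astype(np.uint8)
    n,l,st,c=cv2.connectedComponentsWithStats(m)
    for i in range(1,n):
        if st[i,4]>300:
            q=P[l==i]; q=q[q[:,2]>np.percentile(q[:,2],60)-.004]
            r=cv2.minAreaRect((q[:,:2]*1000).astype(np.float32)); print(c[i].round(),np.round(r[0],1),np.round(r[1],1),'ang',round(r[2],1),'z',np.median(q[:,2]).round(4),'bgr',im[l==i].mean(0).round())
E
python3 - <<'E'
from h import *
snap('top','t1'); find('t1'); go([.44,.337],.25,93.5)
E
```

```text
[269. 243.] [572.4 104.3] [82.1 50. ] ang 74.5 z 0.0319 bgr [  0. 245. 246.]
[212. 258.] [530.9 247.4] [82.9 50.2] ang 57.5 z 0.0318 bgr [242. 224. 199.]
[173. 289.] [451.9 337.6] [78.2 61.4] ang 3.7 z 0.0296 bgr [204. 227. 244.]
[234. 303.] [422.2 184.3] [55.8 69.8] ang 11.5 z 0.0341 bgr [242. 216. 229.]
[297. 305.] [418.5  26.1] [80.9 50.2] ang 62.1 z 0.0317 bgr [ 63. 111. 180.]
tcp [ 0.5362 -0.1959  0.2528] yaw 9.4 | d [ 0.5415 -0.008   0.0017] roll -84.1 t 8.97 w 1.0 F [ 0.9 -0.6 -0.7]
```

{"fn": "step_arm", "kwargs": {
  "commands": [
    {"dx":0.54,"dy":-0.008,"dz":0.01,"roll":-84.2,"fingers":-1},
    {"dx":0.54,"dy":-0.008,"dz":0.01,"roll":-84.2,"fingers":-1},
    {"dx":0.54,"dy":-0.008,"dz":0.01,"roll":-84.2,"fingers":-1},
    {"dx":0.54,"dy":-0.008,"dz":0.01,"roll":-84.2,"fingers":-1},
    {"dx":0.54,"dy":-0.008,"dz":0.01,"roll":-84.2,"fingers":-1},
    {"dx":0.54,"dy":-0.008,"dz":0.01,"roll":-84.2,"fingers":-1},
    {"dx":0.54,"dy":-0.008,"dz":0.01,"roll":-84.2,"fingers":-1},
    {"dx":0.54,"dy":-0.008,"dz":0.01,"roll":-84.2,"fingers":-1}
  ]
}}

```text
time: 9.98
tool_pos: [0.4452, 0.2977, 0.2398]
tcp_rot: [0.107, -3.138, 0.002]
wrist_force: [0.6, 0.6, 0.3]
width: 1.003
grip_force: 0.0
```

Run:
```python
from h import *
snap('wrist','w5'); find('w5'); go([.452,.338],.008,93.6)
```

```text
[489. 111.] [333.2 439.6] [84.7  8. ] ang 88.2 z 0.0407 bgr [91. 90. 89.]
[ 66. 172.] [420.5  25.6] [82.4 51.1] ang 61.6 z 0.0332 bgr [ 61. 114. 186.]
[215. 186.] [424. 184.] [56.1 70.5] ang 11.5 z 0.0353 bgr [240. 227. 234.]
[360. 223.] [453.9 337.5] [78.3 59.7] ang 4.5 z 0.0313 bgr [180. 204. 221.]
[273. 284.] [532.5 246.8] [82.  50.8] ang 57.9 z 0.0333 bgr [237. 227. 207.]
[145. 309.] [574.2 103.7] [82.2 51.5] ang 74.7 z 0.0334 bgr [ 10. 231. 235.]
[382. 377.] [642.3 380.4] [ 40.  139.6] ang 17.9 z 0.0387 bgr [108. 111. 112.]
tcp [0.4433 0.3048 0.2397] yaw 94.4 | d [-0.012   0.0312  0.2318] roll 0.8 t 10.03 w 1.0 F [-0.5  6.  -0. ]
```

{"fn": "step_arm", "kwargs": {
  "commands": [
    {"dx":-0.013,"dy":0.031,"dz":0.05,"roll":0.5,"fingers":-1},
    {"dx":-0.013,"dy":0.031,"dz":0.11,"roll":0.5,"fingers":-1},
    {"dx":-0.013,"dy":0.031,"dz":0.16,"roll":0.5,"fingers":-1},
    {"dx":-0.013,"dy":0.031,"dz":0.19,"roll":0.5,"fingers":-1},
    {"dx":-0.013,"dy":0.031,"dz":0.19,"roll":0.5,"fingers":-1},
    {"dx":-0.013,"dy":0.031,"dz":0.19,"roll":0.5,"fingers":-1}
  ]
}}

```text
time: 10.78
tool_pos: [0.4582, 0.3281, 0.052]
tcp_rot: [-0.084, 3.14, 0.0]
wrist_force: [0.9, 0.7, 1.0]
width: 0.998
grip_force: 0.0
```

Run:
```python
from h import *
go([.4533,.3375],.009,94.0)
```

```text
tcp [0.4582 0.3281 0.052 ] yaw 93.1 | d [0.0044 0.0096 0.043 ] roll -0.9 t 10.78 w 1.0 F [0.9 0.7 1. ]
```

{"fn": "step_arm", "kwargs": {
  "commands": [
    {"dx":0.0045,"dy":0.0095,"dz":0,"roll":-0.9,"fingers":-1},
    {"dx":0.0045,"dy":0.0095,"dz":0.03,"roll":-0.9,"fingers":-1},
    {"dx":0.0045,"dy":0.0095,"dz":0.043,"roll":-0.9,"fingers":-1},
    {"dx":0.0045,"dy":0.0095,"dz":0.043,"roll":-0.9,"fingers":1},
    {"dx":0.0045,"dy":0.0095,"dz":0.043,"roll":-0.9,"fingers":1},
    {"dx":0.0045,"dy":0.0095,"dz":0.043,"roll":-0.9,"fingers":1},
    {"dx":0.0045,"dy":0.0095,"dz":0.043,"roll":-0.9,"fingers":1}
  ],
  "squeeze": 25
}}

```text
time: 11.65
tool_pos: [0.4534, 0.3377, 0.0092]
tcp_rot: [-0.109, 3.139, 0.001]
wrist_force: [0.8, 0.4, 1.5]
width: 0.696
grip_force: 28.9
```

{"fn": "step_arm", "kwargs": {
  "commands": [
    {"dx":0,"dy":0,"dz":-0.03,"roll":0,"fingers":1},
    {"dx":0,"dy":0,"dz":-0.08,"roll":0,"fingers":1},
    {"dx":0,"dy":0,"dz":-0.13,"roll":0,"fingers":1},
    {"dx":0,"dy":0,"dz":-0.15,"roll":0,"fingers":1},
    {"dx":0,"dy":0,"dz":-0.15,"roll":0,"fingers":1}
  ]
}}

```text
time: 12.28
tool_pos: [0.4538, 0.338, 0.16]
tcp_rot: [-0.109, 3.137, 0.003]
wrist_force: [-0.6, -0.4, -1.4]
width: 0.694
grip_force: 28.7
```

Run:
```python
from h import *
go(cab(.009,.0),.16,99.15)
```

```text
tcp [0.4538 0.338  0.16  ] yaw 94.0 | d [-0.1275 -0.5296 -0.0006] roll -5.2 t 12.28 w 0.69 F [-0.6 -0.4 -1.4]
```

{"fn": "step_arm", "kwargs": {
  "commands": [
    {"dx":-0.1275,"dy":-0.53,"dz":-0.02,"roll":-5.2,"fingers":1},
    {"dx":-0.1275,"dy":-0.53,"dz":-0.02,"roll":-5.2,"fingers":1},
    {"dx":-0.1275,"dy":-0.53,"dz":-0.02,"roll":-5.2,"fingers":1},
    {"dx":-0.1275,"dy":-0.53,"dz":-0.02,"roll":-5.2,"fingers":1},
    {"dx":-0.1275,"dy":-0.53,"dz":-0.02,"roll":-5.2,"fingers":1},
    {"dx":-0.1275,"dy":-0.53,"dz":-0.02,"roll":-5.2,"fingers":1},
    {"dx":-0.1275,"dy":-0.53,"dz":-0.02,"roll":-5.2,"fingers":1},
    {"dx":-0.1275,"dy":-0.53,"dz":-0.02,"roll":-5.2,"fingers":1}
  ]
}}

```text
time: 13.28
tool_pos: [0.6016, -0.1407, 0.1732]
tcp_rot: [0.251, -3.127, -0.003]
wrist_force: [0.7, 0.5, 0.0]
width: 0.696
grip_force: 28.7
```

{"fn": "step_arm", "kwargs": {
  "commands": [
    {"dx":-0.009,"dy":-0.033,"dz":0,"roll":0,"fingers":1},
    {"dx":-0.009,"dy":-0.033,"dz":0.0,"roll":0,"fingers":1},
    {"dx":-0.009,"dy":-0.033,"dz":0.0,"roll":0,"fingers":1}
  ]
}}

```text
time: 13.65
tool_pos: [0.6156, -0.1695, 0.1739]
tcp_rot: [0.251, -3.127, -0.004]
wrist_force: [-0.0, 0.5, -0.4]
width: 0.692
grip_force: 28.7
```

Run:
```python
from h import *
go(cab(.009,.0),.045,99.15)
```

```text
tcp [ 0.6156 -0.1695  0.1739] yaw 99.2 | d [-0.0007 -0.0126  0.1289] roll 0.0 t 13.65 w 0.69 F [-0.   0.5 -0.4]
```

{"fn": "step_arm", "kwargs": {
  "commands": [
    {"dx":-0.0007,"dy":-0.0126,"dz":0.02,"roll":0,"fingers":1},
    {"dx":-0.0007,"dy":-0.0126,"dz":0.06,"roll":0,"fingers":1},
    {"dx":-0.0007,"dy":-0.0126,"dz":0.09,"roll":0,"fingers":1},
    {"dx":-0.0007,"dy":-0.0126,"dz":0.105,"roll":0,"fingers":1},
    {"dx":-0.0007,"dy":-0.0126,"dz":0.115,"roll":0,"fingers":1},
    {"dx":-0.0007,"dy":-0.0126,"dz":0.115,"roll":0,"fingers":1}
  ]
}}

```text
time: 14.4
tool_pos: [0.6199, -0.1824, 0.0614]
tcp_rot: [0.252, -3.131, -0.0]
wrist_force: [0.7, 0.5, 0.3]
width: 0.697
grip_force: 28.7
```

Run:
```python
from h import *
go(cab(.009,.0),.0435,99.15)
```

```text
tcp [ 0.6199 -0.1824  0.0614] yaw 99.2 | d [0.002  0.0012 0.0179] roll 0.1 t 14.4 w 0.7 F [0.7 0.5 0.3]
```

{"fn": "step_arm", "kwargs": {
  "commands": [
    {"dx":0.002,"dy":0.001,"dz":0.008,"roll":0,"fingers":1},
    {"dx":0.002,"dy":0.001,"dz":0.0165,"roll":0,"fingers":1},
    {"dx":0.002,"dy":0.001,"dz":0.0175,"roll":0,"fingers":1},
    {"dx":0.002,"dy":0.001,"dz":0.0175,"roll":0,"fingers":1}
  ]
}}

```text
time: 14.9
tool_pos: [0.6179, -0.182, 0.0442]
tcp_rot: [0.251, -3.131, 0.0]
wrist_force: [-0.6, -0.3, -0.5]
width: 0.697
grip_force: 28.7
```

{"fn": "step_arm", "kwargs": {
  "commands": [
    {"dx":0,"dy":0,"dz":0,"roll":0,"fingers":-0.6},
    {"dx":0,"dy":0,"dz":0,"roll":0,"fingers":-0.7},
    {"dx":0,"dy":0,"dz":0,"roll":0,"fingers":-0.7},
    {"dx":0,"dy":0,"dz":-0.02,"roll":0,"fingers":-0.7},
    {"dx":0,"dy":0,"dz":-0.06,"roll":0,"fingers":-0.7},
    {"dx":0,"dy":0,"dz":-0.12,"roll":0,"fingers":-1},
    {"dx":0,"dy":0,"dz":-0.18,"roll":0,"fingers":-1},
    {"dx":0,"dy":0,"dz":-0.2,"roll":0,"fingers":-1}
  ]
}}

```text
time: 15.9
tool_pos: [0.6206, -0.1829, 0.2522]
tcp_rot: [-0.251, 3.122, -0.007]
wrist_force: [-0.1, -0.4, -0.7]
width: 0.994
grip_force: 0.0
```

```bash
cat >> h.py <<'E'
def bays(tag,zr=(.058,.073)):
    P=cloud(tag); C=tocab(P)
    m=((P[...,2]>zr[0])&(P[...,2]<zr[1])&(C[...,0]>-.05)&(C[...,0]<.08)&(abs(C[...,1])<.125)).astype(np.uint8)
    n,l,st,c=cv2.connectedComponentsWithStats(m)
    for i in range(1,n):
        if st[i,4]>200:
            r=cv2.minAreaRect((C[l==i]*1000).astype(np.float32)); print('bay blob',c[i].round(),np.round(r[0],1),np.round(r[1],1),round(r[2],1),'z',np.median(P[l==i][:,2]).round(4))
E
python3 - <<'E'
from h import *
snap('top','t2'); find('t2'); snap('wrist','w6'); bays('w6'); bays('t2'); go([.425,.185],.25,11.5)
E
```

```text
[269. 243.] [572.5 104.2] [82.4 50. ] ang 74.2 z 0.0316 bgr [  0. 248. 249.]
[212. 258.] [530.9 247.4] [83.1 49.7] ang 57.5 z 0.0316 bgr [245. 229. 205.]
[234. 303.] [422.2 184.4] [55.9 70. ] ang 11.1 z 0.0337 bgr [245. 221. 234.]
[297. 305.] [418.6  26.6] [79.9 49.8] ang 61.8 z 0.0319 bgr [ 67. 118. 190.]
bay blob [325. 212.] [ 9.9 -1. ] [78.2 60.2] 0.9 z 0.0652
bay blob [394. 233.] [ -7.9 -21.3] [30.7 60.9] 65.4 z 0.0635
tcp [ 0.6199 -0.1826  0.2496] yaw 99.2 | d [ 0.1337  0.394  -0.0029] roll 87.7 t 16.0 w 1.0 F [ 0.4  0.1 -0.3]
```

Carton_2 lies in the middle bay at (9.9, -1.0) mm, turned 0.9°. Next is carton_1, for the left bay.

{"fn": "step_arm", "kwargs": {
  "commands": [
    {"dx":0.134,"dy":0.394,"dz":0,"roll":84,"fingers":-1},
    {"dx":0.134,"dy":0.394,"dz":0,"roll":84,"fingers":-1},
    {"dx":0.134,"dy":0.394,"dz":0,"roll":84,"fingers":-1},
    {"dx":0.134,"dy":0.394,"dz":0,"roll":84,"fingers":-1},
    {"dx":0.134,"dy":0.394,"dz":0,"roll":84,"fingers":-1},
    {"dx":0.134,"dy":0.394,"dz":0,"roll":84,"fingers":-1},
    {"dx":0.134,"dy":0.394,"dz":0,"roll":84,"fingers":-1},
    {"dx":0.134,"dy":0.394,"dz":0,"roll":84,"fingers":-1}
  ]
}}

```text
time: 17.0
tool_pos: [0.4195, 0.1875, 0.2417]
tcp_rot: [-1.852, -2.534, 0.005]
wrist_force: [0.5, 0.6, 0.1]
width: 0.997
grip_force: 0.0
```

{"fn": "step_arm", "kwargs": {
  "commands": [
    {"dx":0,"dy":0,"dz":0,"roll":3.7,"fingers":-1},
    {"dx":0,"dy":0,"dz":0,"roll":3.7,"fingers":-1},
    {"dx":0,"dy":0,"dz":0,"roll":3.7,"fingers":-1}
  ]
}}

```text
time: 17.38
tool_pos: [0.4221, 0.1852, 0.243]
tcp_rot: [-1.931, -2.477, 0.003]
wrist_force: [-0.0, -0.3, -0.3]
width: 1.003
grip_force: 0.0
```

Run:
```python
from h import *
snap('wrist','w7'); find('w7'); go([.423,.1843],.052,11.4)
```

```text
[599.  79.] [652.4 362.3] [ 65.4 144.5] ang 33.3 z 0.0388 bgr [74. 76. 77.]
[438. 180.] [533.3 246.5] [82.2 50.7] ang 57.8 z 0.0333 bgr [229. 213. 190.]
[324. 214.] [424.7 183.6] [56.1 70.3] ang 11.6 z 0.0353 bgr [178. 157. 156.]
[595. 208.] [701.5 260.6] [11.5 24.7] ang 3.7 z 0.0382 bgr [98. 93. 91.]
[554. 271.] [690.4 184.4] [27.7 14.2] ang 78.7 z 0.0386 bgr [94. 99. 95.]
[430. 304.] [574.7 103.5] [82.1 50.8] ang 74.1 z 0.0333 bgr [ 10. 222. 225.]
[291. 335.] [421.   25.2] [82.3 50.5] ang 61.3 z 0.0332 bgr [ 51.  97. 156.]
tcp [0.4223 0.1852 0.2433] yaw 14.1 | d [-0.001   0.0008  0.1913] roll 2.7 t 17.43 w 1.0 F [ 0.5 -0.2  1.2]
```

{"fn": "step_arm", "kwargs": {
  "commands": [
    {"dx":-0.001,"dy":0.001,"dz":0.05,"roll":2.7,"fingers":-1},
    {"dx":-0.001,"dy":0.001,"dz":0.11,"roll":2.7,"fingers":-1},
    {"dx":-0.001,"dy":0.001,"dz":0.16,"roll":2.7,"fingers":-1},
    {"dx":-0.001,"dy":0.001,"dz":0.19,"roll":2.7,"fingers":-1},
    {"dx":-0.001,"dy":0.001,"dz":0.19,"roll":2.7,"fingers":-1}
  ]
}}

```text
time: 18.05
tool_pos: [0.4212, 0.1835, 0.0515]
tcp_rot: [-1.989, -2.428, 0.01]
wrist_force: [0.1, 0.4, 1.2]
width: 1.0
grip_force: 0.0
```

Run:
```python
from h import *
go([.4237,.184],.013,11.5)
```

```text
tcp [0.4212 0.1835 0.0515] yaw 11.4 | d [0.     0.0028 0.0385] roll -0.1 t 18.05 w 1.0 F [0.1 0.4 1.2]
```

{"fn": "step_arm", "kwargs": {
  "commands": [
    {"dx":0,"dy":0.0028,"dz":0.02,"roll":0,"fingers":-1},
    {"dx":0,"dy":0.0028,"dz":0.038,"roll":0,"fingers":-1},
    {"dx":0,"dy":0.0028,"dz":0.038,"roll":0,"fingers":1},
    {"dx":0,"dy":0.0028,"dz":0.038,"roll":0,"fingers":1},
    {"dx":0,"dy":0.0028,"dz":0.038,"roll":0,"fingers":1},
    {"dx":0,"dy":0.0028,"dz":0.038,"roll":0,"fingers":1},
    {"dx":0,"dy":0.0028,"dz":0.038,"roll":0,"fingers":1}
  ],
  "squeeze": 25
}}

```text
time: 18.92
tool_pos: [0.4282, 0.186, 0.0179]
tcp_rot: [1.99, 2.429, 0.004]
wrist_force: [-0.3, 0.4, 6.0]
width: 0.647
grip_force: 28.3
```

{"fn": "step_arm", "kwargs": {
  "commands": [
    {"dx":0,"dy":0,"dz":-0.03,"roll":0,"fingers":1},
    {"dx":0,"dy":0,"dz":-0.08,"roll":0,"fingers":1},
    {"dx":0,"dy":0,"dz":-0.13,"roll":0,"fingers":1},
    {"dx":0,"dy":0,"dz":-0.17,"roll":0,"fingers":1},
    {"dx":0,"dy":0,"dz":-0.17,"roll":0,"fingers":1}
  ]
}}

```text
time: 19.55
tool_pos: [0.4295, 0.1865, 0.1908]
tcp_rot: [1.988, 2.427, 0.012]
wrist_force: [0.2, 0.5, -0.8]
width: 0.652
grip_force: 27.6
```

Run:
```python
from h import *
go(cab(.009,.083),.18,99.15)
```

```text
tcp [0.4295 0.1865 0.1908] yaw 11.4 | d [-0.315   0.1151  0.0114] roll -87.8 t 19.55 w 0.65 F [ 0.2  0.5 -0.8]
```

{"fn": "step_arm", "kwargs": {
  "commands": [
    {"dx":-0.315,"dy":0.115,"dz":0,"roll":-84,"fingers":1},
    {"dx":-0.315,"dy":0.115,"dz":0,"roll":-84,"fingers":1},
    {"dx":-0.315,"dy":0.115,"dz":0,"roll":-84,"fingers":1},
    {"dx":-0.315,"dy":0.115,"dz":0,"roll":-84,"fingers":1},
    {"dx":-0.315,"dy":0.115,"dz":0,"roll":-84,"fingers":1},
    {"dx":-0.315,"dy":0.115,"dz":0,"roll":-84,"fingers":1},
    {"dx":-0.315,"dy":0.115,"dz":0,"roll":-84,"fingers":1},
    {"dx":-0.315,"dy":0.115,"dz":0,"roll":-84,"fingers":1}
  ]
}}

```text
time: 20.55
tool_pos: [0.6005, -0.1014, 0.184]
tcp_rot: [0.1, -3.137, -0.001]
wrist_force: [0.5, 0.3, -1.5]
width: 0.648
grip_force: 27.5
```

{"fn": "step_arm", "kwargs": {
  "commands": [
    {"dx":0,"dy":0,"dz":0,"roll":-4,"fingers":1},
    {"dx":0,"dy":0,"dz":0,"roll":-4,"fingers":1},
    {"dx":0,"dy":0,"dz":0,"roll":-4,"fingers":1}
  ]
}}

```text
time: 20.92
tool_pos: [0.6009, -0.1005, 0.1853]
tcp_rot: [0.201, -3.134, -0.001]
wrist_force: [-0.2, -0.1, 0.1]
width: 0.647
grip_force: 27.5
```

Run:
```python
from h import *
go(cab(.009,.083),.07,99.15); snap('wrist','w8')
```

```text
tcp [ 0.6009 -0.1005  0.1853] yaw 97.3 | d [-0.0039  0.0004  0.1153] roll -1.8 t 20.93 w 0.65 F [-0.2 -0.1  0.1]
```

View pics/w8.png

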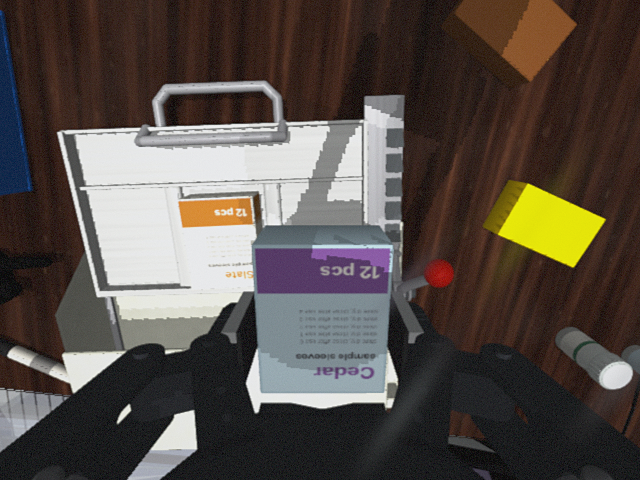

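The carton is held squarely with its purple foot toward the door (325,265 px), and the knob is clear at (440,272). I'll lower it.

{"fn": "step_arm", "kwargs": {
  "commands": [
    {"dx":-0.004,"dy":0,"dz":0.02,"roll":-1.8,"fingers":1},
    {"dx":-0.004,"dy":0,"dz":0.06,"roll":-1.8,"fingers":1},
    {"dx":-0.004,"dy":0,"dz":0.09,"roll":-1.8,"fingers":1},
    {"dx":-0.004,"dy":0,"dz":0.11,"roll":-1.8,"fingers":1},
    {"dx":-0.004,"dy":0,"dz":0.115,"roll":-1.8,"fingers":1},
    {"dx":-0.004,"dy":0,"dz":0.115,"roll":-1.8,"fingers":1}
  ]
}}

```text
time: 21.72
tool_pos: [0.6059, -0.1002, 0.0714]
tcp_rot: [-0.252, 3.131, -0.0]
wrist_force: [0.4, -0.3, 0.2]
width: 0.65
grip_force: 27.5
```

Run:
```python
from h import *
go(cab(.009,.083),.052,99.15)
```

```text
tcp [ 0.6059 -0.1002  0.0714] yaw 99.2 | d [0.0012 0.0009 0.0194] roll 0.1 t 21.73 w 0.65 F [ 0.4 -0.3  0.2]
```

{"fn": "step_arm", "kwargs": {
  "commands": [
    {"dx":0.001,"dy":0.001,"dz":0.008,"roll":0,"fingers":1},
    {"dx":0.001,"dy":0.001,"dz":0.016,"roll":0,"fingers":1},
    {"dx":0.001,"dy":0.001,"dz":0.0185,"roll":0,"fingers":1},
    {"dx":0.001,"dy":0.001,"dz":0.0185,"roll":0,"fingers":1}
  ]
}}

```text
time: 22.22
tool_pos: [0.6041, -0.0993, 0.0525]
tcp_rot: [0.252, -3.131, -0.0]
wrist_force: [-0.4, -0.3, -0.2]
width: 0.644
grip_force: 27.5
```

{"fn": "step_arm", "kwargs": {
  "commands": [
    {"dx":0,"dy":0,"dz":0,"roll":0,"fingers":-0.5},
    {"dx":0,"dy":0,"dz":0,"roll":0,"fingers":-0.6},
    {"dx":0,"dy":0,"dz":0,"roll":0,"fingers":-0.6},
    {"dx":0,"dy":0,"dz":-0.02,"roll":0,"fingers":-0.6},
    {"dx":0,"dy":0,"dz":-0.06,"roll":0,"fingers":-0.6},
    {"dx":0,"dy":0,"dz":-0.12,"roll":0,"fingers":-1},
    {"dx":0,"dy":0,"dz":-0.18,"roll":0,"fingers":-1},
    {"dx":0,"dy":0,"dz":-0.2,"roll":0,"fingers":-1}
  ]
}}

```text
time: 23.22
tool_pos: [0.6069, -0.0995, 0.2603]
tcp_rot: [-0.252, 3.121, -0.004]
wrist_force: [-0.5, -0.4, -0.2]
width: 0.999
grip_force: 0.0
```

Run:
```python
from h import *
snap('top','t3'); find('t3'); snap('wrist','w9'); bays('w9'); go([.532,.247],.26,-32.3)
```

```text
[269. 243.] [572.4 104.4] [81.9 50. ] ang 74.7 z 0.0316 bgr [  0. 249. 250.]
[212. 258.] [531.  247.2] [83.3 49.8] ang 58.2 z 0.0316 bgr [247. 232. 208.]
[295. 304.] [421.9  32.4] [66.9 49.8] ang 61.8 z 0.0316 bgr [ 60. 104. 166.]
bay blob [242. 211.] [10.  -1.1] [78.3 60.8] 0.9 z 0.0653
bay blob [324. 212.] [ 9.5 82.6] [70.  56.2] 0.1 z 0.0692
tcp [ 0.6063 -0.0994  0.2577] yaw 99.2 | d [ 0.0178  0.3538 -0.0032] roll 131.5 t 23.32 w 1.0 F [ 0.1  0.3 -0.1]
```

Both cartons are seated. Now carton_0, with a look from above because of the dark thing on it.

{"fn": "step_arm", "kwargs": {
  "commands": [
    {"dx":0.018,"dy":0.33,"dz":-0.01,"roll":-48.6,"fingers":-1},
    {"dx":0.018,"dy":0.33,"dz":-0.01,"roll":-48.6,"fingers":-1},
    {"dx":0.018,"dy":0.33,"dz":-0.01,"roll":-48.6,"fingers":-1},
    {"dx":0.018,"dy":0.33,"dz":-0.01,"roll":-48.6,"fingers":-1},
    {"dx":0.018,"dy":0.33,"dz":-0.01,"roll":-48.6,"fingers":-1},
    {"dx":0.018,"dy":0.33,"dz":-0.01,"roll":-48.6,"fingers":-1},
    {"dx":0.018,"dy":0.33,"dz":-0.01,"roll":-48.6,"fingers":-1},
    {"dx":0.018,"dy":0.33,"dz":-0.01,"roll":-48.6,"fingers":-1}
  ]
}}

```text
time: 24.32
tool_pos: [0.5337, 0.222, 0.2617]
tcp_rot: [1.515, -2.75, 0.001]
wrist_force: [0.4, -0.8, 0.1]
width: 1.0
grip_force: 0.0
```

Run:
```python
from h import *
snap('wrist','w10'); find('w10'); go([.532,.247],.05,147.8)
P=cloud('w10'); im=ld('w10')[0]
m=(np.hypot(P[...,0]-.532,P[...,1]-.247)<.06)&(P[...,2]>.038)
print(m.sum(), P[m][:40:4].round(3))
print('black', [P[v,u].round(3).tolist() for v,u in np.argwhere((im.max(-1)<50)&(np.hypot(P[...,0]-.532,P[...,1]-.247)<.05)&(P[...,2]>.02))[::25]])
```

```text
[315.  12.] [435.4  52.7] [18.3 50.3] ang 60.5 z 0.0331 bgr [ 68. 120. 189.]
[231. 136.] [574. 103.] [81.9 50.7] ang 74.2 z 0.0333 bgr [ 10. 242. 244.]
[334. 225.] [532.1 245.7] [81.3 50.2] ang 57.9 z 0.0332 bgr [231. 212. 181.]
[569. 282.] [334.5 439.8] [81.3  9. ] ang 90.0 z 0.0394 bgr [72. 71. 68.]
[266. 344.] [694.4 323.1] [ 45.8 135.4] ang 68.8 z 0.0386 bgr [73. 74. 72.]
tcp [0.5339 0.2218 0.262 ] yaw 147.7 | d [-0.0206  0.015   0.212 ] roll -0.1 t 24.38 w 1.0 F [-0.5 -0.5  0.2]
42475 [[0.517 0.233 0.107]
 [0.513 0.235 0.109]
 [0.515 0.234 0.112]
 [0.518 0.234 0.11 ]
 [0.515 0.235 0.114]
 [0.519 0.234 0.112]
 [0.516 0.235 0.114]
 [0.513 0.238 0.109]
 [0.519 0.235 0.113]
 [0.516 0.236 0.114]]
black [[0.516, 0.234, 0.111], [0.517, 0.237, 0.113], [0.515, 0.242, 0.113], [0.52, 0.242, 0.113], [0.519, 0.246, 0.113], [0.518, 0.25, 0.115], [0.533, 0.265, 0.06], [0.53, 0.265, 0.077], [0.529, 0.265, 0.091], [0.493, 0.236, 0.279], [0.493, 0.236, 0.281], [0.492, 0.235, 0.286], [0.492, 0.234, 0.289], [0.493, 0.235, 0.288], [0.485, 0.244, 0.283], [0.495, 0.238, 0.285], [0.493, 0.235, 0.292], 
[... 17622 characters left out ...]
 [0.528, 0.212, 0.356], [0.524, 0.215, 0.356], [0.516, 0.21, 0.363], [0.512, 0.212, 0.363], [0.509, 0.214, 0.363], [0.505, 0.217, 0.363], [0.504, 0.251, 0.34], [0.484, 0.254, 0.346], [0.535, 0.198, 0.363], [0.532, 0.2, 0.363], [0.533, 0.209, 0.356], [0.529, 0.212, 0.356], [0.525, 0.215, 0.356], [0.517, 0.209, 0.364], [0.514, 0.212, 0.362], [0.51, 0.214, 0.363], [0.506, 0.216, 0.363], [0.503, 0.229, 0.355], [0.485, 0.26, 0.342], [0.482, 0.25, 0.35], [0.533, 0.2, 0.363], [0.534, 0.209, 0.356], [0.53, 0.21, 0.357], [0.526, 0.214, 0.356], [0.522, 0.217, 0.356], [0.515, 0.211, 0.363], [0.511, 0.213, 0.363], [0.507, 0.215, 0.364], [0.505, 0.227, 0.356], [0.487, 0.26, 0.342], [0.484, 0.253, 0.348]]
```

View pics/w10.png

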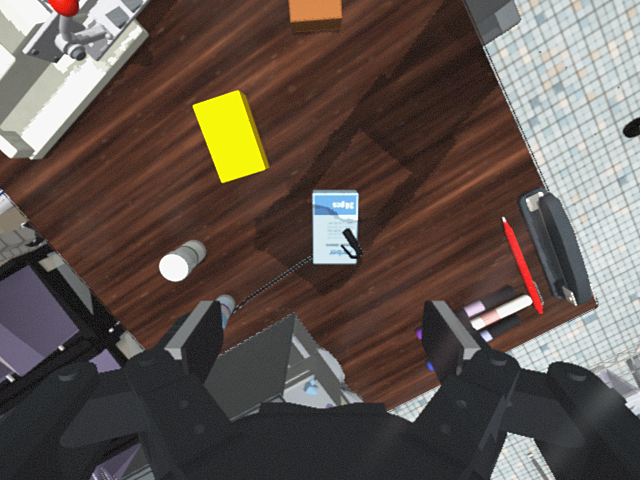

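Run:
```python
from h import *
for t in('w10','t3','t0'):
    P=cloud(t); im=ld(t)[0]
    m=(np.hypot(P[...,0]-.532,P[...,1]-.247)<.12)&(P[...,2]>.042)&(P[...,2]<.2)
    q=P[m]; print(t,m.sum())
    for z in np.arange(.04,.2,.01):
        k=(q[:,2]>z)&(q[:,2]<=z+.01)
        if k.any(): print(round(z,3),k.sum(),q[k].min(0).round(3)[:2],q[k].max(0).round(3)[:2])
im=ld('w10')[0]; cv2.imwrite('pics/x10.png',cv2.resize(im[170:320,220:400],None,fx=4,fy=4,interpolation=cv2.INTER_CUBIC))
```

```text
w10 870
0.04 7 [0.532 0.265] [0.536 0.266]
0.05 7 [0.531 0.265] [0.535 0.267]
0.06 11 [0.529 0.265] [0.533 0.265]
0.07 12 [0.527 0.265] [0.532 0.267]
0.08 11 [0.527 0.264] [0.531 0.267]
0.09 9 [0.524 0.263] [0.529 0.266]
0.1 50 [0.513 0.233] [0.621 0.339]
0.11 369 [0.513 0.233] [0.621 0.34 ]
0.12 116 [0.607 0.326] [0.621 0.34 ]
0.13 150 [0.607 0.325] [0.622 0.34 ]
0.14 118 [0.607 0.327] [0.621 0.341]
0.15 10 [0.607 0.327] [0.61  0.337]
t3 104
0.04 2 [0.532 0.266] [0.534 0.267]
0.05 1 [0.531 0.266] [0.531 0.266]
0.06 1 [0.53  0.267] [0.53  0.267]
0.07 2 [0.527 0.266] [0.53  0.267]
0.08 1 [0.526 0.267] [0.526 0.267]
0.09 2 [0.524 0.264] [0.526 0.268]
0.1 27 [0.512 0.235] [0.613 0.337]
0.11 33 [0.513 0.234] [0.619 0.337]
0.12 12 [0.606 0.328] [0.617 0.341]
0.13 13 [0.606 0.328] [0.619 0.341]
0.14 10 [0.605 0.329] [0.617 0.338]
t0 104
0.04 2 [0.532 0.266] [0.534 0.266]
0.05 1 [0.531 0.267] [0.531 0.267]
0.06 1 [0.53  0.267] [0.53  0.267]
0.07 2 [0.527 0.266] [0.529 0.267]
0.08 2 [0.526 0.267] [0.526 0.269]
0.09 2 [0.523 0.265] [0.524 0.266]
0.1 23 [0.512 0.235] [0.618 0.341]
0.11 38 [0.512 0.234] [0.619 0.33 ]
0.12 9 [0.605 0.328] [0.618 0.341]
0.13 13 [0.605 0.327] [0.618 0.339]
0.14 11 [0.605 0.328] [0.615 0.34 ]
```

View pics/x10.png

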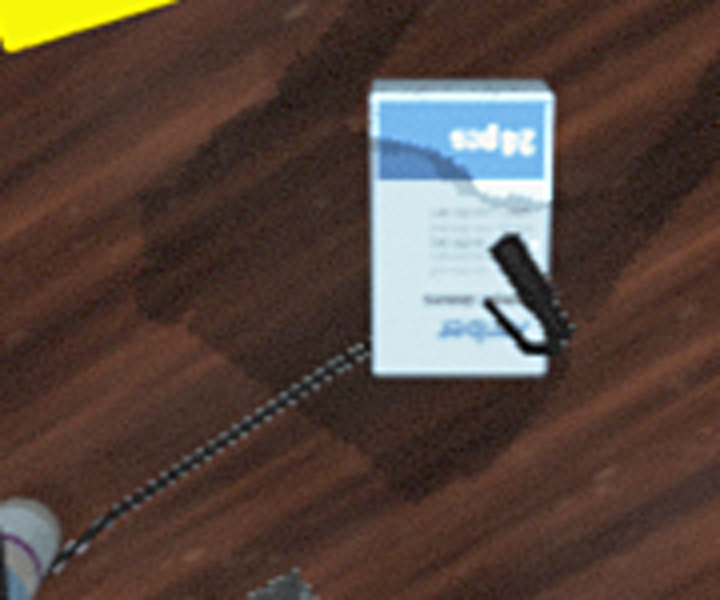

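There is a thin dark stem with a small head above carton_0 (540,290 in the crop). It passes straight through the carton's printed face, so it looks like scenery with no substance. I'll go down slowly and watch the force.

{"fn": "step_arm", "kwargs": {
  "commands": [
    {"dx":-0.0205,"dy":0.015,"dz":0.05,"roll":0,"fingers":-1},
    {"dx":-0.0205,"dy":0.015,"dz":0.11,"roll":0,"fingers":-1},
    {"dx":-0.0205,"dy":0.015,"dz":0.15,"roll":0,"fingers":-1},
    {"dx":-0.0205,"dy":0.015,"dz":0.18,"roll":0,"fingers":-1},
    {"dx":-0.0205,"dy":0.015,"dz":0.19,"roll":0,"fingers":-1},
    {"dx":-0.0205,"dy":0.015,"dz":0.2,"roll":0,"fingers":-1},
    {"dx":-0.0205,"dy":0.015,"dz":0.205,"roll":0,"fingers":-1}
  ]
}}

```text
time: 25.25
tool_pos: [0.533, 0.2487, 0.0585]
tcp_rot: [-1.516, 2.749, -0.0]
wrist_force: [0.4, -0.1, 0.2]
width: 1.002
grip_force: 0.0
```

Run:
```python
from h import *
go([.532,.2465],.015,147.8); snap('top','t4'); find('t4')
```

```text
tcp [0.533  0.2487 0.0585] yaw 147.8 | d [ 0.0025 -0.0003  0.0435] roll -0.0 t 25.25 w 1.0 F [ 0.4 -0.1  0.2]
[269. 243.] [572.4 104.3] [82.1 50.5] ang 74.3 z 0.0316 bgr [  0. 231. 232.]
[218. 262.] [521.5 233.2] [48.2 50.1] ang 58.0 z 0.0318 bgr [155. 126.  98.]
[297. 305.] [418.6  26.2] [81.2 50. ] ang 62.0 z 0.0316 bgr [ 51.  94. 155.]
```

{"fn": "step_arm", "kwargs": {
  "commands": [
    {"dx":0.0025,"dy":0,"dz":0.006,"roll":0,"fingers":-1},
    {"dx":0.0025,"dy":0,"dz":0.012,"roll":0,"fingers":-1},
    {"dx":0.0025,"dy":0,"dz":0.018,"roll":0,"fingers":-1}
  ]
}}

```text
time: 25.68
tool_pos: [0.5307, 0.2468, 0.0396]
tcp_rot: [-1.518, 2.75, -0.0]
wrist_force: [0.0, 0.7, -0.3]
width: 1.002
grip_force: 0.0
```

{"fn": "step_arm", "kwargs": {
  "commands": [
    {"dx":0,"dy":0,"dz":0.006,"roll":0,"fingers":-1},
    {"dx":0,"dy":0,"dz":0.012,"roll":0,"fingers":-1}
  ]
}}

```text
time: 25.92
tool_pos: [0.5306, 0.2468, 0.0273]
tcp_rot: [1.518, -2.75, -0.0]
wrist_force: [-0.5, 0.1, 1.3]
width: 1.003
grip_force: 0.0
```

{"fn": "step_arm", "kwargs": {
  "commands": [
    {"dx":0,"dy":0,"dz":0.006,"roll":0,"fingers":-1},
    {"dx":0,"dy":0,"dz":0.012,"roll":0,"fingers":-1},
    {"dx":0,"dy":0,"dz":0.012,"roll":0,"fingers":-1}
  ]
}}

```text
time: 26.3
tool_pos: [0.5301, 0.2465, 0.015]
tcp_rot: [1.518, -2.749, -0.0]
wrist_force: [0.2, 0.1, -0.3]
width: 0.999
grip_force: 0.0
```

No contact, so it has no substance. Grip and lift.

{"fn": "step_arm", "kwargs": {
  "commands": [
    {"dx":0,"dy":0,"dz":0,"roll":0,"fingers":1},
    {"dx":0,"dy":0,"dz":0,"roll":0,"fingers":1},
    {"dx":0,"dy":0,"dz":0,"roll":0,"fingers":1},
    {"dx":0,"dy":0,"dz":0,"roll":0,"fingers":1},
    {"dx":0,"dy":0,"dz":0,"roll":0,"fingers":1}
  ],
  "squeeze": 25
}}

```text
time: 26.92
tool_pos: [0.5311, 0.2469, 0.0162]
tcp_rot: [-1.518, 2.75, -0.0]
wrist_force: [-0.3, 0.7, 2.5]
width: 0.577
grip_force: 27.5
```

{"fn": "step_arm", "kwargs": {
  "commands": [
    {"dx":0,"dy":0,"dz":-0.03,"roll":0,"fingers":1},
    {"dx":0,"dy":0,"dz":-0.08,"roll":0,"fingers":1},
    {"dx":0,"dy":0,"dz":-0.13,"roll":0,"fingers":1},
    {"dx":0,"dy":0,"dz":-0.17,"roll":0,"fingers":1},
    {"dx":0,"dy":0,"dz":-0.17,"roll":0,"fingers":1}
  ]
}}

```text
time: 27.55
tool_pos: [0.5333, 0.2478, 0.1903]
tcp_rot: [-1.514, 2.743, -0.001]
wrist_force: [0.4, 1.2, -0.9]
width: 0.577
grip_force: 27.2
```

Run:
```python
from h import *
go(cab(.009,-.083),.18,99.15)
```

```text
tcp [0.5333 0.2478 0.1903] yaw 147.8 | d [ 0.3807 -0.355   0.0095] roll 48.7 t 27.55 w 0.58 F [ 0.4  1.2 -0.9]
```

{"fn": "step_arm", "kwargs": {
  "commands": [
    {"dx":0.36,"dy":-0.335,"dz":0,"roll":48.7,"fingers":1},
    {"dx":0.36,"dy":-0.335,"dz":0,"roll":48.7,"fingers":1},
    {"dx":0.36,"dy":-0.335,"dz":0,"roll":48.7,"fingers":1},
    {"dx":0.36,"dy":-0.335,"dz":0,"roll":48.7,"fingers":1},
    {"dx":0.36,"dy":-0.335,"dz":0,"roll":48.7,"fingers":1},
    {"dx":0.36,"dy":-0.335,"dz":0,"roll":48.7,"fingers":1},
    {"dx":0.36,"dy":-0.335,"dz":0,"roll":48.7,"fingers":1},
    {"dx":0.36,"dy":-0.335,"dz":0,"roll":48.7,"fingers":1}
  ]
}}

```text
time: 28.55
tool_pos: [0.6212, -0.2384, 0.1833]
tcp_rot: [0.248, -3.129, -0.002]
wrist_force: [0.7, 0.1, 0.8]
width: 0.578
grip_force: 27.1
```

Run:
```python
from h import *
snap('wrist','w11'); bays('w11'); go(cab(.009,-.083),.07,99.15)
P=cloud('w11');C=tocab(P);im=ld('w11')[0]
m=((P[...,2]>.185)&(P[...,2]<.225)&(abs(P[...,0]-.625)<.07)&(abs(P[...,1]+.25)<.08)&(im.max(-1)>110)).astype(np.uint8)
n,l,st,c=cv2.connectedComponentsWithStats(m); i=1+st[1:,4].argmax(); r=cv2.minAreaRect((C[l==i]*1000).astype(np.float32)); print('held',r,np.median(P[l==i][:,2])); print('tcp',tocab(read_state()['tool_pos']))
```

```text
bay blob [402. 236.] [ 9.9 -1.2] [78.6 60.3] 0.8 z 0.0652
bay blob [495. 242.] [ 9.3 82.4] [70.1 57.4] 0.0 z 0.0692
tcp [ 0.6221 -0.2452  0.1834] yaw 98.9 | d [-0.0061 -0.0189  0.1135] roll -0.2 t 28.6 w 0.58 F [ 2.1 -5.   0.7]
held ((4.704296112060547, -59.788368225097656), (57.592803955078125, 82.85346221923828), 89.80630493164062) 0.2003588477282707
tcp [ 0.00316646 -0.06358816]
```

{"fn": "step_arm", "kwargs": {
  "commands": [
    {"dx":-0.006,"dy":-0.016,"dz":0,"roll":0,"fingers":1},
    {"dx":-0.006,"dy":-0.016,"dz":0.03,"roll":0,"fingers":1},
    {"dx":-0.006,"dy":-0.016,"dz":0.07,"roll":0,"fingers":1},
    {"dx":-0.006,"dy":-0.016,"dz":0.1,"roll":0,"fingers":1},
    {"dx":-0.006,"dy":-0.016,"dz":0.112,"roll":0,"fingers":1},
    {"dx":-0.006,"dy":-0.016,"dz":0.112,"roll":0,"fingers":1}
  ]
}}

```text
time: 29.35
tool_pos: [0.6301, -0.2502, 0.0724]
tcp_rot: [0.25, -3.129, -0.002]
wrist_force: [0.1, 0.5, -0.8]
width: 0.578
grip_force: 27.2
```

Run:
```python
from h import *
go(cab(.008,-.084),.051,99.15)
```

```text
tcp [ 0.6301 -0.2502  0.0724] yaw 99.2 | d [ 0.0022 -0.0143  0.0214] roll 0.0 t 29.35 w 0.58 F [ 0.1  0.5 -0.8]
```

{"fn": "step_arm", "kwargs": {
  "commands": [
    {"dx":0.002,"dy":-0.0143,"dz":0,"roll":0,"fingers":1},
    {"dx":0.002,"dy":-0.0143,"dz":0.0,"roll":0,"fingers":1},
    {"dx":0.002,"dy":-0.0143,"dz":0.01,"roll":0,"fingers":1},
    {"dx":0.002,"dy":-0.0143,"dz":0.019,"roll":0,"fingers":1},
    {"dx":0.002,"dy":-0.0143,"dz":0.0215,"roll":0,"fingers":1},
    {"dx":0.002,"dy":-0.0143,"dz":0.0215,"roll":0,"fingers":1}
  ]
}}

```text
time: 30.1
tool_pos: [0.6306, -0.2653, 0.0515]
tcp_rot: [0.249, -3.131, -0.001]
wrist_force: [-0.5, 0.2, -0.8]
width: 0.579
grip_force: 27.2
```

{"fn": "step_arm", "kwargs": {
  "commands": [
    {"dx":0,"dy":0,"dz":0,"roll":0,"fingers":-0.4},
    {"dx":0,"dy":0,"dz":0,"roll":0,"fingers":-0.5},
    {"dx":0,"dy":0,"dz":0,"roll":0,"fingers":-0.5},
    {"dx":0,"dy":0,"dz":-0.02,"roll":0,"fingers":-0.5},
    {"dx":0,"dy":0,"dz":-0.06,"roll":0,"fingers":-0.5},
    {"dx":0,"dy":0,"dz":-0.12,"roll":0,"fingers":0},
    {"dx":0,"dy":0,"dz":-0.18,"roll":0,"fingers":0.5},
    {"dx":0,"dy":0,"dz":-0.22,"roll":0,"fingers":1}
  ]
}}

```text
time: 31.1
tool_pos: [0.6322, -0.2662, 0.2786]
tcp_rot: [-0.249, 3.126, -0.005]
wrist_force: [0.1, -0.4, -0.3]
width: 0.108
grip_force: 0.0
```

Run:
```python
from h import *
snap('wrist','w12'); bays('w12'); go(cab(-.005,.162),.25,9.15); snap('top','t5'); bays('t5')
```

```text
bay blob [324. 210.] [  9.5 -85.5] [81.5 50.1] 0.1 z 0.0672
bay blob [403. 210.] [ 9.8 -1.2] [78.1 60.4] 0.9 z 0.0652
bay blob [474. 214.] [12.5 75.2] [69.6 57.2] 0.3 z 0.0691
tcp [ 0.6343 -0.2672  0.2849] yaw 99.1 | d [0.0174 0.2495 0.0326] roll 89.9 t 31.15 w 0.02 F [ 1.5 -0.8  4.1]
bay blob [418. 222.] [  8.1 -83.4] [82. 51.] 0.0 z 0.0654
bay blob [386. 227.] [8.5 0.4] [78.1 61.2] 1.1 z 0.0634
bay blob [354. 229.] [11.5 77.1] [70.6 56.5] 0.2 z 0.0674
```

View pics/w12.png

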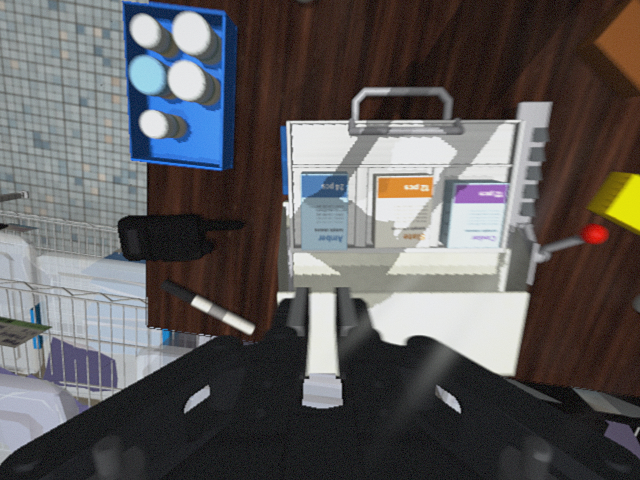

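All three cartons lie flat, each in its own bay, with the coloured feet (325,185), (405,187) and (480,192) toward the bar. Carton_1 was nudged 7 mm sideways against its rib but still lies flat and square in its bay. Now the pawl, from in front of the knob (595,233).

{"fn": "step_arm", "kwargs": {
  "commands": [
    {"dx":0.045,"dy":0.2495,"dz":0.033,"roll":84,"fingers":1},
    {"dx":0.045,"dy":0.2495,"dz":0.033,"roll":84,"fingers":1},
    {"dx":0.045,"dy":0.2495,"dz":0.033,"roll":84,"fingers":1},
    {"dx":0.045,"dy":0.2495,"dz":0.033,"roll":84,"fingers":1},
    {"dx":0.045,"dy":0.2495,"dz":0.033,"roll":84,"fingers":1},
    {"dx":0.045,"dy":0.2495,"dz":0.033,"roll":84,"fingers":1},
    {"dx":0.045,"dy":0.2495,"dz":0.033,"roll":84,"fingers":1},
    {"dx":0.045,"dy":0.2495,"dz":0.033,"roll":84,"fingers":1}
  ]
}}

```text
time: 32.2
tool_pos: [0.5469, -0.0263, 0.2398]
tcp_rot: [1.916, 2.489, 0.0]
wrist_force: [0.1, -0.4, 0.5]
width: 0.001
grip_force: 0.0
```

{"fn": "step_arm", "kwargs": {
  "commands": [
    {"dx":0,"dy":0,"dz":0,"roll":5.9,"fingers":1},
    {"dx":0,"dy":0,"dz":0,"roll":5.9,"fingers":1},
    {"dx":0,"dy":0,"dz":0,"roll":5.9,"fingers":1}
  ]
}}

```text
time: 32.58
tool_pos: [0.547, -0.0265, 0.2395]
tcp_rot: [2.034, 2.394, 0.0]
wrist_force: [-0.5, 1.0, -1.0]
width: -0.001
grip_force: 0.0
```

Run:
```python
from h import *
go(cab(-.035,.161),.108,9.15); snap('wrist','w13'); P=cloud('w13'); im=ld('w13')[0].astype(int)
m=(im[...,2]>150)&(im[...,1]<60)&(im[...,0]<60)&(P[...,2]>.09); q=P[m]; print('knob',m.sum(),tocab(np.median(q,0)),q[:,2].max())
snap('top','t6'); bays('t6')
```

```text
tcp [ 0.547  -0.0265  0.2395] yaw 9.3 | d [-0.0033  0.0011  0.1315] roll 0.1 t 32.58 w -0.0 F [-0.5  1.  -1. ]
knob 108 [0.01786165 0.159796  ] 0.38319865773992806
bay blob [420. 222.] [  8.5 -83.6] [51.7 82.4] 89.6 z 0.0652
bay blob [386. 227.] [8.3 0.6] [78.1 60.3] 1.0 z 0.0634
```

Knob at (18,160) mm. I'll go down in front of it and push it over.

{"fn": "step_arm", "kwargs": {
  "commands": [
    {"dx":-0.004,"dy":0,"dz":0.05,"roll":0,"fingers":1},
    {"dx":-0.004,"dy":0,"dz":0.1,"roll":0,"fingers":1},
    {"dx":-0.004,"dy":0,"dz":0.131,"roll":0,"fingers":1},
    {"dx":-0.004,"dy":0.01,"dz":0.131,"roll":0,"fingers":1},
    {"dx":-0.004,"dy":0.03,"dz":0.131,"roll":0,"fingers":1},
    {"dx":-0.004,"dy":0.05,"dz":0.128,"roll":0,"fingers":1},
    {"dx":-0.004,"dy":0.07,"dz":0.125,"roll":0,"fingers":1},
    {"dx":-0.004,"dy":0.085,"dz":0.125,"roll":0,"fingers":1}
  ]
}}

```text
time: 33.67
tool_pos: [0.635, -0.0167, 0.1171]
tcp_rot: [2.033, 2.39, 0.005]
wrist_force: [-0.2, -0.3, 0.3]
width: -0.0
grip_force: 0.0
```

{"fn": "step_arm", "kwargs": {
  "commands": [
    {"dx":0,"dy":0.005,"dz":0,"roll":0,"fingers":1},
    {"dx":0,"dy":0.005,"dz":0,"roll":0,"fingers":1},
    {"dx":0,"dy":-0.02,"dz":0,"roll":0,"fingers":1},
    {"dx":0,"dy":-0.05,"dz":-0.03,"roll":0,"fingers":1},
    {"dx":0,"dy":-0.06,"dz":-0.09,"roll":0,"fingers":1},
    {"dx":0,"dy":-0.06,"dz":-0.13,"roll":0,"fingers":1}
  ]
}}

```text
time: 34.42
tool_pos: [0.5714, -0.0267, 0.2467]
tcp_rot: [2.036, 2.391, 0.001]
wrist_force: [1.4, 0.1, -0.2]
width: 0.001
grip_force: 0.0
```

```bash
cat >> h.py <<'E'
def knob(t):
    P=cloud(t); im=ld(t)[0].astype(int); C=tocab(P)
    m=(im[...,2]>140)&(im[...,1]<70)&(im[...,0]<70)&(P[...,2]>.08)&(P[...,2]<.16)&(abs(C[...,1]-.16)<.04); print('knob',m.sum(),np.median(C[m],0).round(4),np.percentile(P[m][:,2],98).round(3))
E
python3 - <<'E'
from h import *
snap('wrist','w14'); snap('top','t7'); knob('w14'); knob('t7'); bays('t7'); go(cab(-.073,0),.15,9.15)
E
```

```text
knob 237 [0.0912 0.1604] 0.13
  return _methods._mean(a, axis=axis, dtype=dtype,
  ret = um.true_divide(
Traceback (most recent call last):
  File "h.py", line 45, in knob
    m=(im[...,2]>140)&(im[...,1]<70)&(im[...,0]<70)&(P[...,2]>.08)&(P[...,2]<.16)&(abs(C[...,1]-.16)<.04); print('knob',m.sum(),np.median(C[m],0).round(4),np.percentile(P[m][:,2],98).round(3))
                                                                                                                                                           ~~~~~~~~~~~~~^^^^^^^^^^^^^^
IndexError: index -1 is out of bounds for axis 0 with size 0
```

The pawl is thrown (knob at x = 91 mm). Now take the tray bar.

Run:
```python
from h import *
go(cab(-.072,0.001),.15,9.15)
```

```text
tcp [ 0.575  -0.0268  0.2509] yaw 9.2 | d [-0.1582 -0.0645  0.1007] roll 0.0 t 34.52 w 0.0 F [0.5 0.  0.3]
```

{"fn": "step_arm", "kwargs": {
  "commands": [
    {"dx":-0.158,"dy":-0.0645,"dz":0.03,"roll":0,"fingers":0.3},
    {"dx":-0.158,"dy":-0.0645,"dz":0.06,"roll":0,"fingers":0.3},
    {"dx":-0.158,"dy":-0.0645,"dz":0.1,"roll":0,"fingers":0.3},
    {"dx":-0.158,"dy":-0.0645,"dz":0.1,"roll":0,"fingers":0.3},
    {"dx":-0.158,"dy":-0.0645,"dz":0.1,"roll":0,"fingers":0.3}
  ]
}}

```text
time: 35.15
tool_pos: [0.5324, -0.1924, 0.1424]
tcp_rot: [-2.035, -2.388, 0.001]
wrist_force: [0.7, -0.1, 0.9]
width: 0.349
grip_force: 0.0
```

Run:
```python
from h import *
snap('wrist','w15'); P=cloud('w15');C=tocab(P)
m=(P[...,2]>.057)&(P[...,2]<.072)&(abs(C[...,1])<.045)&(C[...,0]>-.1)&(C[...,0]<-.04)
x=np.median(C[m],0); print('bar',m.sum(),x); go(cab(x[0],0),.05,9.15)
```

```text
bar 1425 [-0.07242686  0.00404242]
tcp [ 0.534  -0.1922  0.1442] yaw 9.2 | d [-0.0029  0.003   0.0941] roll 0.0 t 35.2 w 0.35 F [0.3 0.9 0.4]
```

{"fn": "step_arm", "kwargs": {
  "commands": [
    {"dx":-0.003,"dy":0.002,"dz":0.04,"roll":0,"fingers":0.3},
    {"dx":-0.003,"dy":0.002,"dz":0.075,"roll":0,"fingers":0.3},
    {"dx":-0.003,"dy":0.002,"dz":0.092,"roll":0,"fingers":0.3},
    {"dx":-0.003,"dy":0.002,"dz":0.092,"roll":0,"fingers":1},
    {"dx":-0.003,"dy":0.002,"dz":0.092,"roll":0,"fingers":1},
    {"dx":-0.003,"dy":0.002,"dz":0.092,"roll":0,"fingers":1}
  ],
  "squeeze": 30
}}

```text
time: 35.95
tool_pos: [0.537, -0.1948, 0.0531]
tcp_rot: [2.036, 2.392, 0.002]
wrist_force: [-1.0, 3.7, -2.7]
width: 0.077
grip_force: 29.5
```

{"fn": "step_arm", "kwargs": {
  "commands": [
    {"dx":0,"dy":0.004,"dz":0,"roll":0,"fingers":1},
    {"dx":0,"dy":0.01,"dz":0,"roll":0,"fingers":1},
    {"dx":0,"dy":0.018,"dz":0,"roll":0,"fingers":1},
    {"dx":0,"dy":0.027,"dz":0,"roll":0,"fingers":1},
    {"dx":0,"dy":0.036,"dz":0,"roll":0,"fingers":1},
    {"dx":0,"dy":0.045,"dz":0,"roll":0,"fingers":1},
    {"dx":0,"dy":0.054,"dz":0,"roll":0,"fingers":1},
    {"dx":0,"dy":0.063,"dz":0,"roll":0,"fingers":1}
  ]
}}

```text
time: 36.95
tool_pos: [0.5995, -0.1846, 0.0531]
tcp_rot: [-2.036, -2.392, -0.001]
wrist_force: [-2.0, 4.2, 1.4]
width: 0.075
grip_force: 29.9
```

Run:
```python
from h import *
go(cab(.049,0),.05,9.15)
```

```text
tcp [ 0.5995 -0.1846  0.0531] yaw 9.2 | d [0.0001 0.0586 0.0031] roll 0.0 t 36.95 w 0.07 F [-2.   4.2  1.4]
```

{"fn": "step_arm", "kwargs": {
  "commands": [
    {"dx":0,"dy":0.009,"dz":0,"roll":0,"fingers":1},
    {"dx":0,"dy":0.018,"dz":0,"roll":0,"fingers":1},
    {"dx":0,"dy":0.027,"dz":0,"roll":0,"fingers":1},
    {"dx":0,"dy":0.036,"dz":0,"roll":0,"fingers":1},
    {"dx":0,"dy":0.045,"dz":0,"roll":0,"fingers":1},
    {"dx":0,"dy":0.053,"dz":0,"roll":0,"fingers":1},
    {"dx":0,"dy":0.058,"dz":0,"roll":0,"fingers":1},
    {"dx":0,"dy":0.061,"dz":0,"roll":0,"fingers":1}
  ]
}}

```text
time: 37.95
tool_pos: [0.657, -0.1751, 0.053]
tcp_rot: [-2.032, -2.39, 0.005]
wrist_force: [-14.0, 3.1, 10.4]
width: 0.075
grip_force: 30.9
```

{"fn": "step_arm", "kwargs": {
  "commands": [
    {"dx":0,"dy":0.001,"dz":0,"roll":0,"fingers":1},
    {"dx":0,"dy":0.002,"dz":0,"roll":0,"fingers":1},
    {"dx":0,"dy":0.002,"dz":0,"roll":0,"fingers":1}
  ]
}}

```text
time: 38.33
tool_pos: [0.657, -0.1751, 0.053]
tcp_rot: [-2.031, -2.387, 0.008]
wrist_force: [-14.7, 2.7, 10.8]
width: 0.077
grip_force: 30.9
```

Run:
```python
from h import *
print(tocab(read_state()['tool_pos'])); go(cab(.049,0),.05,9.15)
```

```text
[4.87580127e-02 9.02186771e-05]
tcp [ 0.657  -0.1751  0.053 ] yaw 9.2 | d [-0.0001  0.0003  0.003 ] roll 0.1 t 38.33 w 0.08 F [-14.7   2.7  10.8]
```

The tray is home against its stop. I'll release it and move behind the knob.

{"fn": "step_arm", "kwargs": {
  "commands": [
    {"dx":0,"dy":0,"dz":0,"roll":0,"fingers":0.4},
    {"dx":0,"dy":-0.001,"dz":0,"roll":0,"fingers":0.4},
    {"dx":0,"dy":-0.001,"dz":0,"roll":0,"fingers":0.4},
    {"dx":0,"dy":-0.001,"dz":-0.03,"roll":0,"fingers":0.4},
    {"dx":0,"dy":-0.001,"dz":-0.08,"roll":0,"fingers":0.4},
    {"dx":0,"dy":-0.001,"dz":-0.14,"roll":0,"fingers":1},
    {"dx":0,"dy":-0.001,"dz":-0.19,"roll":0,"fingers":1},
    {"dx":0,"dy":-0.001,"dz":-0.19,"roll":0,"fingers":1}
  ]
}}

```text
time: 39.33
tool_pos: [0.6638, -0.1766, 0.25]
tcp_rot: [2.028, 2.383, 0.008]
wrist_force: [0.3, -0.6, -0.7]
width: 0.001
grip_force: 0.0
```

Run:
```python
from h import *
snap('wrist','w16'); knob('w16'); P=cloud('w16');C=tocab(P)
m=(P[...,2]>.057)&(P[...,2]<.072)&(abs(C[...,1])<.045)&(C[...,0]>.02)&(C[...,0]<.075)
print('bar',m.sum(),np.median(C[m],0)); go(cab(.137,.161),.18,9.15)
```

```text
knob 432 [0.0907 0.1557] 0.13
bar 708 [0.05009043 0.00225872]
tcp [ 0.662  -0.176   0.2462] yaw 9.2 | d [0.1627 0.0831 0.0662] roll 0.1 t 39.38 w -0.0 F [ 0.5  0.3 -0.6]
```

{"fn": "step_arm", "kwargs": {
  "commands": [
    {"dx":0.162,"dy":0.083,"dz":0.02,"roll":0,"fingers":1},
    {"dx":0.162,"dy":0.083,"dz":0.03,"roll":0,"fingers":1},
    {"dx":0.162,"dy":0.083,"dz":0.05,"roll":0,"fingers":1},
    {"dx":0.162,"dy":0.083,"dz":0.06,"roll":0,"fingers":1},
    {"dx":0.162,"dy":0.083,"dz":0.06,"roll":0,"fingers":1},
    {"dx":0.162,"dy":0.083,"dz":0.06,"roll":0,"fingers":1}
  ]
}}

```text
time: 40.12
tool_pos: [0.7158, -0.0036, 0.1823]
tcp_rot: [2.038, 2.391, -0.001]
wrist_force: [0.0, 0.5, 0.7]
width: 0.004
grip_force: 0.0
```

Run:
```python
from h import *
go(cab(.137,.161),.108,9.15)
```

```text
tcp [ 0.7158 -0.0036  0.1823] yaw 9.1 | d [0.001  0.0029 0.0743] roll -0.0 t 40.12 w 0.0 F [0.  0.5 0.7]
```

{"fn": "step_arm", "kwargs": {
  "commands": [
    {"dx":0,"dy":0.002,"dz":0.04,"roll":0,"fingers":1},
    {"dx":0,"dy":0.002,"dz":0.074,"roll":0,"fingers":1},
    {"dx":0,"dy":0.002,"dz":0.074,"roll":0,"fingers":1},
    {"dx":0,"dy":-0.018,"dz":0.074,"roll":0,"fingers":1},
    {"dx":0,"dy":-0.036,"dz":0.071,"roll":0,"fingers":1},
    {"dx":0,"dy":-0.054,"dz":0.068,"roll":0,"fingers":1},
    {"dx":0,"dy":-0.072,"dz":0.068,"roll":0,"fingers":1},
    {"dx":0,"dy":-0.083,"dz":0.068,"roll":0,"fingers":1}
  ]
}}

```text
time: 41.12
tool_pos: [0.6349, -0.0165, 0.1173]
tcp_rot: [2.035, 2.389, 0.004]
wrist_force: [0.5, -0.8, -1.1]
width: -0.001
grip_force: 0.0
```

{"fn": "step_arm", "kwargs": {
  "commands": [
    {"dx":0,"dy":0,"dz":0,"roll":0,"fingers":1},
    {"dx":0,"dy":0,"dz":0,"roll":0,"fingers":1},
    {"dx":0,"dy":0.02,"dz":0,"roll":0,"fingers":1},
    {"dx":0,"dy":0.03,"dz":-0.04,"roll":0,"fingers":1},
    {"dx":-0.1,"dy":-0.03,"dz":-0.1,"roll":0,"fingers":1},
    {"dx":-0.16,"dy":-0.1,"dz":-0.14,"roll":0,"fingers":0.2},
    {"dx":-0.16,"dy":-0.16,"dz":-0.14,"roll":0,"fingers":0.2},
    {"dx":-0.16,"dy":-0.16,"dz":-0.14,"roll":0,"fingers":0.2}
  ]
}}

```text
time: 42.12
tool_pos: [0.519, -0.1859, 0.2479]
tcp_rot: [2.035, 2.392, 0.0]
wrist_force: [-0.5, -1.4, 0.2]
width: 0.398
grip_force: 0.0
```

Run:
```python
from h import *
snap('wrist','w17'); snap('top','t8'); knob('w17'); P=cloud('w17');C=tocab(P)
m=(P[...,2]>.02)&(P[...,2]<.036)&(abs(C[...,1])<.03)&(C[...,0]>-.125)&(C[...,0]<-.1)
if m.any(): print('handle',m.sum(),np.median(C[m],0))
go(cab(-.114,0),.012,9.15)
```

```text
knob 502 [0.014  0.1559] 0.13
handle 383 [-0.11274205  0.00120041]
tcp [ 0.5179 -0.1883  0.25  ] yaw 9.0 | d [-0.0084 -0.0238  0.238 ] roll -0.2 t 42.23 w 0.4 F [ 0.5 -0.5  0. ]
```

The pawl is back down on the rack (knob x about 14–18 mm). Now pinch the door handle.

{"fn": "step_arm", "kwargs": {
  "commands": [
    {"dx":-0.008,"dy":-0.0235,"dz":0.05,"roll":0,"fingers":0.45},
    {"dx":-0.008,"dy":-0.0235,"dz":0.11,"roll":0,"fingers":0.45},
    {"dx":-0.008,"dy":-0.0235,"dz":0.16,"roll":0,"fingers":0.45},
    {"dx":-0.008,"dy":-0.0235,"dz":0.18,"roll":0,"fingers":0.45},
    {"dx":-0.008,"dy":-0.0235,"dz":0.18,"roll":0,"fingers":0.45}
  ]
}}

```text
time: 42.85
tool_pos: [0.4965, -0.195, 0.0645]
tcp_rot: [-2.032, -2.389, 0.002]
wrist_force: [0.0, -0.3, 0.7]
width: 0.274
grip_force: 0.0
```

Run:
```python
from h import *
go(cab(-.1135,0),.014,9.15)
```

```text
tcp [ 0.4965 -0.195   0.0645] yaw 9.2 | d [-0.0061 -0.0004  0.0505] roll 0.1 t 42.85 w 0.27 F [ 0.  -0.3  0.7]
```

{"fn": "step_arm", "kwargs": {
  "commands": [
    {"dx":-0.006,"dy":0,"dz":0.025,"roll":0,"fingers":0.45},
    {"dx":-0.006,"dy":0,"dz":0.05,"roll":0,"fingers":0.45},
    {"dx":-0.006,"dy":0,"dz":0.05,"roll":0,"fingers":1},
    {"dx":-0.006,"dy":0,"dz":0.05,"roll":0,"fingers":1},
    {"dx":-0.006,"dy":0,"dz":0.05,"roll":0,"fingers":1},
    {"dx":-0.006,"dy":0,"dz":0.05,"roll":0,"fingers":1}
  ],
  "squeeze": 25
}}

```text
time: 43.6
tool_pos: [0.4962, -0.2017, 0.0174]
tcp_rot: [-2.032, -2.39, 0.004]
wrist_force: [-6.5, -1.5, -1.1]
width: 0.077
grip_force: 25.5
```

{"fn": "step_arm", "kwargs": {
  "commands": [
    {"dx":0,"dy":0.0017,"dz":-0.0198,"roll":0,"fingers":1},
    {"dx":0,"dy":0.0069,"dz":-0.039,"roll":0,"fingers":1},
    {"dx":0,"dy":0.0153,"dz":-0.057,"roll":0,"fingers":1},
    {"dx":0,"dy":0.0267,"dz":-0.0733,"roll":0,"fingers":1},
    {"dx":0,"dy":0.0407,"dz":-0.0873,"roll":0,"fingers":1},
    {"dx":0,"dy":0.057,"dz":-0.0987,"roll":0,"fingers":1},
    {"dx":0,"dy":0.075,"dz":-0.1071,"roll":0,"fingers":1},
    {"dx":0,"dy":0.075,"dz":-0.1071,"roll":0,"fingers":1}
  ]
}}

```text
time: 44.6
tool_pos: [0.5748, -0.1894, 0.1281]
tcp_rot: [2.033, 2.391, 0.004]
wrist_force: [-4.4, 4.4, 9.4]
width: 0.073
grip_force: 25.9
```

{"fn": "step_arm", "kwargs": {
  "commands": [
    {"dx":0,"dy":0.0192,"dz":-0.0052,"roll":0,"fingers":1},
    {"dx":0,"dy":0.039,"dz":-0.0069,"roll":0,"fingers":1},
    {"dx":0,"dy":0.0588,"dz":-0.0052,"roll":0,"fingers":1},
    {"dx":0,"dy":0.078,"dz":0,"roll":0,"fingers":1},
    {"dx":0,"dy":0.096,"dz":0.0084,"roll":0,"fingers":1},
    {"dx":0,"dy":0.1123,"dz":0.0198,"roll":0,"fingers":1},
    {"dx":0,"dy":0.113,"dz":0.022,"roll":0,"fingers":1},
    {"dx":0,"dy":0.113,"dz":0.022,"roll":0,"fingers":1}
  ]
}}

```text
time: 45.6
tool_pos: [0.6814, -0.1728, 0.1035]
tcp_rot: [-2.032, -2.389, 0.008]
wrist_force: [-14.5, 1.2, 15.6]
width: 0.079
grip_force: 28.3
```

{"fn": "step_arm", "kwargs": {
  "commands": [
    {"dx":0,"dy":0,"dz":0,"roll":0,"fingers":0.4},
    {"dx":0,"dy":0,"dz":0,"roll":0,"fingers":0.4},
    {"dx":0,"dy":0,"dz":0,"roll":0,"fingers":0.4},
    {"dx":0,"dy":0,"dz":-0.04,"roll":0,"fingers":0.4},
    {"dx":0,"dy":0,"dz":-0.09,"roll":0,"fingers":0.4},
    {"dx":0,"dy":-0.06,"dz":-0.15,"roll":0,"fingers":0.4},
    {"dx":0,"dy":-0.06,"dz":-0.2,"roll":0,"fingers":0.4},
    {"dx":0,"dy":-0.06,"dz":-0.2,"roll":0,"fingers":0.4}
  ]
}}

```text
time: 46.6
tool_pos: [0.6272, -0.183, 0.3097]
tcp_rot: [2.03, 2.383, 0.007]
wrist_force: [0.7, -0.7, 0.2]
width: 0.298
grip_force: 0.0
```

Run:
```python
from h import *
snap('wrist','w18'); snap('top','t9'); knob('w18'); P=cloud('w18');C=tocab(P)
m=(P[...,2]>.105)&(P[...,2]<.125)&(abs(C[...,1])<.03)&(C[...,0]>.04)&(C[...,0]<.12)
if m.any(): print('handle',m.sum(),np.median(C[m],0),np.percentile(P[m][:,2],95))
go(cab(0,0),.3); find('t9')
```

```text
knob 348 [0.0173 0.157 ] 0.13
handle 456 [0.07351903 0.00168541] 0.11726402077046988
tcp [ 0.6258 -0.1821  0.3042] yaw 9.2 | d [ 0.0018 -0.0169  0.0041] roll None t 46.7 w 0.3 F [-0.1  0.9  0.4]
[269. 243.] [572.3 104.3] [82. 50.] ang 74.7 z 0.0319 bgr [  0. 249. 250.]
[297. 305.] [418.4  26.1] [81.1 50.2] ang 61.9 z 0.0319 bgr [ 64. 120. 196.]
```

View pics/w18.png

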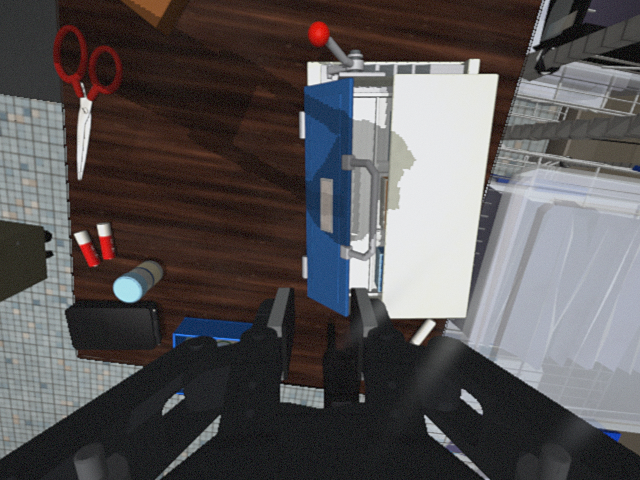

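The door is shut (handle at (372,205), its starting position), the tray is home, the pawl is down (knob (318,33)) and the robot is clear.

```bash
python3 -c "
from workcell import finish_job; print(finish_job())"
```

```text
the job is handed in; nothing more can be done
None
```

All three cartons are stowed in their own bays, face up with feet toward the door; the tray is home, the pawl is down on its rack, the door is shut, and the job was handed in at about 47 s (no verdict was returned).

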